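# Set the lapidary's bench kit out on its outline mats

### The job

Set the dopping kit out: put the malachite slab, the brass pin vise, the green glass dish (right way up) and the steel transfer block each squarely on the cork mat painted with its own silhouette, lined up with it and, for the slab and the vise, pointing the same way. The transfer block was left standing on the slab's mat, so shift it before the slab goes there. Set every piece down rather than dropping it, and leave the loupe and the copper dop lying between them where they are.

Things in the scene. Friction and masses are not known exactly. Their poses are not given: they have to be found in the camera images.
- malachite_slab: Dark green banded malachite slab, 73 by 46 by 12 mm thick, 0.15 kg, lying flat: one end square, the other a half round of radius 23 mm. Origin: on the underside at the centre of that half round; x points out of the round end, so the slab runs from x = -50 (square end) to x = +23 mm, y is across its 46 mm width. Loose, on the bench.
- pin_vise: Loose brass pin vise lying down, 110 mm long, 0.05 kg: a ridged square collar 40 mm long, 14 by 14 mm in section, on which it rests without rolling, a short swivel head behind, a tapered steel nose in front. Origin: on the long axis, 7 mm up, at the collar's rear end; x points to the nose: head ends at x = -32, collar 0 to 40, nose tip +78 mm. Balances at x = 20; grip the collar across y.
- glass_dish: Round green glass specimen dish, open on top, 56 mm across outside, 26 mm high, wall 4 mm, floor 5 mm, the foot narrowing to 48 mm in the lowest 10 mm; 0.09 kg. Origin: centre of its underside; z up. Loose, on the bench.
- transfer_block: Steel transfer block, 64 (x) by 38 (y) by 36 mm high, 0.6 kg, with a V groove along x in its top; the same turned by half a turn. Origin: centre of its underside. Loose; at every start it stands, turned crosswise, on slab_mat (its underside 4 mm above the bench), covering part of the dark green silhouette.
- slab_mat: Fixed cork mat, 110 (x) by 80 (y) by 4 mm thick, yaw within 0.3 rad of the world's. Origin: centre of its underside; x along the length. Painted on it the dark green silhouette of the malachite slab, centred on the mat, round end to +x: the slab lies right with its origin at x = +13.5 mm, y = 0 and its x along the mat's x. At the start the transfer block stands on this mat.
- vise_mat: Fixed cork mat, 110 (x) by 80 (y) by 4 mm thick, yaw within 0.3 rad of the world's. Origin: centre of its underside; x along the length. Painted on it the near-black silhouette of the pin vise, collar at the mat's centre, nose to +x: the vise lies right with its origin at x = -20 mm, y = 0 and its x along the mat's x.
- dish_mat: Fixed cork mat, 110 (x) by 80 (y) by 4 mm thick, yaw within 0.3 rad of the world's. Origin: centre of its underside; x along the length. Painted on it a light green disc, 60 mm across, centred: the silhouette of the glass dish.
- block_mat: Fixed cork mat, 110 (x) by 80 (y) by 4 mm thick, yaw within 0.3 rad of the world's. Origin: centre of its underside; x along the length. Painted on it a blue-grey rectangle, 68 (x) by 42 mm (y), centred: the silhouette of the transfer block, which stands along the mat's x either way round.
- loupe: Round black loupe with a pale lens on top, 30 mm across, 14 mm high, loose on the bench among the things; a bystander. Origin: centre of its underside.
- copper_dop: Small copper-coloured dop (round foot 26 mm, stem 14 mm across), 22 mm high, loose on the bench among the things; a bystander. Origin: centre of its underside.

How it is judged:
By the outcome, as a careful person would: the job done as asked, in the order asked, and still so for the second after the job is handed in, with the robot touching nothing.
It also fails if it takes over 112 s, if anything falls off the work surface, if the arm or the gripper's body presses on something with over 40 N, if the wrist force passes 120 N, or if a joint passes its speed limit or range.

### The arm

A 6-joint arm with a two-finger parallel gripper is mounted at the origin on the work surface. World frame = base frame: x ahead of the robot, y to its left, z up, the work surface at z = 0. Lengths are in mm, angles in degrees, forces in N, time in s.
With the tool pointing down it reaches from about 350 to 850 mm from the base axis. Payload 8.1 kg.
Tool frame: the origin (TCP) lies midway between the tips of the shut fingers; the grasp point (between the pads) lies grip_depth behind it (grip_depth is the distance from the TCP to the grasp point, in mm); z points along the fingers, y is the line along which they close (so a half turn about z gives the same grasp; the last joint's range is limited). The gripper opens to 85 mm and grips with 20 to 120 N. Pads are 22 mm wide; open, the fingers measure 114 mm over their backs; the gripper's body (76 mm by 85 mm) begins 54 mm behind the grasp point. The pads swing forward as they close: fully open they stand 13 mm farther back than shut.
Start: joints at [-75.252, 7.471, 85.268, -0, 87.261, -4.893], TCP at [201.695, -565.088, 198.692] pointing down, gripper open.
Joint ranges: [-169.43, 169.43], [-51.17, 129.36], [1.28, 143.12], [-76.62, 256.62], [0, 156.53], [-152.29, 152.29]. Speed limits (degrees/s): [136.94, 136.94, 159.86, 180, 180, 180].

### API

Orientations are given as [roll, pitch, yaw] about the fixed x, y, z axes, in that order (R = Rz(yaw) Ry(pitch) Rx(roll)).
In Python, from bench import sense, snapshot, hand_in, grip_depth gives the robot as it stands. The module is installed in compiled form; this text tells all that it offers.
- The arm moves only by the tool apply_moves, never from a script. Its argument "series" is text: rows parted by semicolons, each of 5 numbers parted by spaces: the shift along the tool's x, y, z each as a share of 0.3 m, from -1 to 1, then the turn about the tool's z as a share of 2 rad, from -1 to 1, then the gripper's target within -1 to 1 (shut at 1, half-way at 0, fully open at -1). In form: tx ty tz twist gripper; .... A call has 1 to 5 rows; each row shifts and turns the commanded pose from where the row before left it, along the tool's axes as they then stand; what a row does not reach is not made up. A row lasts 1/12 s, in which the tool goes at most 41.7 mm and 7.16 degrees, less where a joint would pass 70% of its speed; a pose out of reach is approached as far as the arm can. A call with a number of a shift or a turn outside -1 to 1 is refused whole. A call with a gripper value outside its range is refused whole. The fingers move at their own pace and stop on an object; "squeeze" is the grip in N (left out, the last holds). Time passes only in rows, so rows that do not move let the fingers close. It gives the time, the measured TCP pose, the force, the opening and the grip force at its end, in the units of the state.
- sense(): the state, without advancing time (a new reading comes with each control period).
- snapshot(name): name is "scene" or "top" or "wrist"; returns a dict with "frame" (480x640x3 uint8, blue, green, red), "depth" (480x640 float32, mm along the optical axis (not along the pixel's ray), 0 where there is no reading), "intrinsics" (3x3 intrinsics, pixels), "dist" ([k1, k2, p1, p2, k3] as OpenCV has them; the pictures are not rectified), "extrinsics" (4x4, takes a point from camera to world coordinates); the wrist camera has in their place "tool_from_camera" (4x4, takes a point from camera to tool coordinates, whose origin is the TCP and whose axes are the flange's). Camera axes: x right, y down, z forward; pixel columns grow to the right and rows downward; lengths in mm; the calibration is good to about 2 mm. A picture is of the moment at which its call begins: read the wrist's pose just before it.
- hand_in(): hands the job in; it is judged then, once.
The state is a dict: "time": time; "joint_pos": joint angles; "qd": joint speeds; "joint_efforts": joint torques, N m; "tool_pos": TCP position; "tcp_rot": TCP orientation; "ft_force": force on the tool from outside, world axes, zero at the start; "wrist_torque": the same for the moment, N m; "finger_gap": finger opening in mm; "grip_force": force on a finger pad.
Only numpy, scipy, OpenCV 4.12 (cv2) and the standard library are available. Lean on these libraries where they do the work, as an engineer would, in place of code of your own. Each camera call takes 0.05 s, during which the arm holds its last target. There are 200 camera calls.

## Working session

There is one attempt and no reset: what is moved stays moved. The work goes in short steps, Python scripts to look and compute and a tool call to move; the robot and the scene stay as the last step left them, time stands still between calls to the robot, and variables do not carry over. Pictures are saved under pics/ and viewed, at most 18 in all, crops included, and the job is handed in when it is done.

Besides the shell and the picture viewer there is one more tool, called after "Request:" as a command line: name --argument value ..., lists and objects as JSON in quotes. apply_moves: Moves the arm, as the interface text tells. Its arguments: {"type":"object","properties":{"series":{"type":"string"},"squeeze":{"type":"number"}},"required":["series"]}

```bash
mkdir -p pics; python3 - <<'E'
from bench import sense,snapshot,grip_depth
import cv2
print(grip_depth,sense())
for n in("top","scene"):
    s=snapshot(n);cv2.imwrite(f"pics/{n}0.png",s["frame"]);print(n,s["intrinsics"],s["dist"],s["extrinsics"])
print(snapshot("wrist")["tool_from_camera"])
E
```

```text
18.700000000000003 {'time': 0.0, 'joint_pos': array([-7.52505283e+01,  7.51578445e+00,  8.53290309e+01,  5.96800948e-04,
        8.72638740e+01, -4.89566851e+00]), 'qd': array([-0.17268185, -0.02622606,  0.06483755,  0.0368585 , -0.04304799,
       -0.04546928]), 'joint_efforts': array([ 3.48803869e-04, -5.69390774e+01, -5.00551987e+01, -2.74285831e-04,
        1.47770788e-02,  2.64637328e-05]), 'tool_pos': array([ 201.55598445, -564.47041852,  197.63984835]), 'tcp_rot': array([-1.79891758e+02, -9.86961083e-03,  1.96451018e+01]), 'ft_force': array([-0.03055521,  0.3097984 , -0.1738739 ]), 'wrist_torque': array([-0.00152567, -0.02598985,  0.0114535 ]), 'grip_force': 0.0, 'finger_gap': 85.21679868185207}
top [[459.4914273    0.         325.81369527]
 [  0.         459.4914273  231.56528382]
 [  0.           0.           1.        ]] [-0.00442893  0.          0.          0.          0.        ] [[-1.94414847e-02 -9.91550512e-01  1.28256033e-01  4.40825912e+02]
 [-9.99466755e-01  1.59082496e-02 -2.85154969e-02  1.96819027e+01]
 [ 2.62342266e-02 -1.28742024e-01 -9.91331053e-01  7.44913108e+02]
 [ 0.00000000e+00  0.00000000e+00  0.00000000e+00  1.00000000e+00]]
scene [[458.41373796   0.         312.59134482]
 [  0.         458.41373796 237.30798356]
 [  0.           0.           1.        ]] [-0.05195397  0.          0.          0.          0.        ] [[ 4.11101230e-01  6.29180206e-01 -6.59642363e-01  1.00706510e+03]
 [ 9.11418218e-01 -2.97724110e-01  2.84037296e-01 -1.94022104e+02]
 [-1.76807909e-02 -7.17978149e-01 -6.95841050e-01  5.02971960e+02]
 [ 0.00000000e+00  0.00000000e+00  0.00000000e+00  1.00000000e+00]]
[[ 3.81596170e-04 -9.47946093e-01 -3.18430618e-01  8.18045334e+01]
 [ 9.99999809e-01  2.07035824e-04  5.82033530e-04  1.02536264e+00]
 [-4.85809865e-04 -3.18430780e-01  9.47945991e-01 -1.75763110e+02]
 [ 0.00000000e+00  0.00000000e+00  0.00000000e+00  1.00000000e+00]]
```

View pics/top0.png

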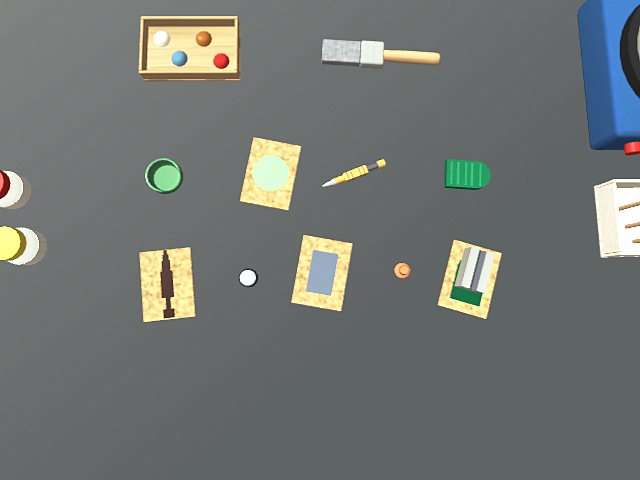

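View pics/scene0.png

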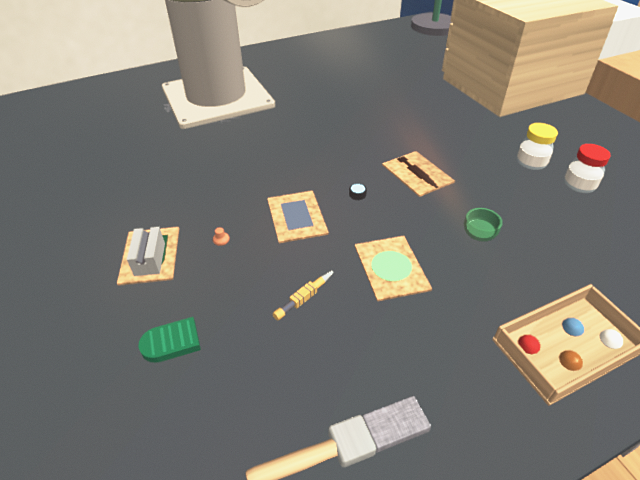

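The top view shows mats at (270,173) dish, (167,285) vise, (322,273) block and (470,279) slab, with the block standing on the slab mat. The dish is at (164,176), the vise at (355,173), nose left, and the slab at (468,174), round end right. The loupe (248,278) and the dop (402,270) lie between the mats.

```bash
cat >h.py <<'E'
import cv2,numpy as np
from bench import sense,snapshot,grip_depth
from scipy.spatial.transform import Rotation as R
def look(n,save=None):
    s=sense(); c=snapshot(n)
    if n=="wrist":
        T=np.eye(4);T[:3,:3]=R.from_euler('xyz',s['tcp_rot'],degrees=True).as_matrix();T[:3,3]=s['tool_pos']
        c['extrinsics']=T@c['tool_from_camera']
    if save: cv2.imwrite(f"pics/{save}.png",c['frame'])
    c['hsv']=cv2.cvtColor(c['frame'],cv2.COLOR_BGR2HSV)
    return c
def world(c,px,z):
    p=cv2.undistortPoints(np.float64(px).reshape(-1,1,2),c['intrinsics'],c['dist'])[:,0]
    d=np.c_[p,np.ones(len(p))]@c['extrinsics'][:3,:3].T; o=c['extrinsics'][:3,3]
    return (o+d*((z-o[2])/d[:,2])[:,None])[:,:2]
def pix(c,P):
    E=np.linalg.inv(c['extrinsics']);return cv2.projectPoints(np.float64(P).reshape(-1,1,3),cv2.Rodrigues(E[:3,:3])[0],E[:3,3],c['intrinsics'],c['dist'])[0][:,0]
def blobs(c,lo,hi,amin=60,close=3):
    m=cv2.inRange(c['hsv'],np.array(lo),np.array(hi))
    m=cv2.morphologyEx(m,cv2.MORPH_CLOSE,np.ones((close,close)))
    cs,_=cv2.findContours(m,cv2.RETR_EXTERNAL,cv2.CHAIN_APPROX_NONE)
    return [k[:,0] for k in cs if cv2.contourArea(k)>amin]
def rect(c,k,z):
    w=world(c,k,z).astype(np.float32);(x,y),(a,b),t=cv2.minAreaRect(w)
    if a<b:a,b,t=b,a,t+90
    return np.array([x,y]),a,b,(t+90)%180-90
COL=dict(cork=((8,60,120),(28,255,255)),green=((62,120,20),(88,255,190)),light=((50,40,200),(80,130,255)),blue=((105,40,100),(125,140,220)),dark=((0,0,0),(30,255,75)),yel=((18,140,120),(30,255,255)))
def rep(c,col,z,amin=60,close=3):
    for k in blobs(c,*COL[col],amin,close):
        p,a,b,t=rect(c,k,z); print(col,k.mean(0).round(),p.round(1),round(a,1),round(b,1),'yaw',round(t,1))
E
python3 - <<'E'
from h import *
c=look("top")
for n,p in dict(dish=(164,166),dishgreen=(164,176),dmat=(270,173),bmat=(322,272),slab=(468,174),slabsil=(465,297),vise=(357,173),head=(381,163),sil=(167,270),cork=(150,270)).items(): print(n,c['hsv'][p[1],p[0]])
rep(c,'cork',4);rep(c,'green',12);rep(c,'light',4);rep(c,'blue',4);rep(c,'yel',7,40,5)
print(world(c,[(402,270),(248,278),(474,269)],20))
E
```

```text
dish [ 64  89 239]
dishgreen [ 65  91 225]
dmat [ 57  36 255]
bmat [106  54 198]
slab [ 75 193 156]
slabsil [ 75 203 118]
vise [ 28 122 255]
head [ 27 127 254]
sil [ 6 80 92]
cork [ 22 109 250]
cork [402. 270.] [ 471.7 -123.2] 24.9 24.3 yaw 43.2
cork [167. 285.] [457.2 252.9] 111.1 82.3 yaw 5.1
cork [469. 279.] [ 456.3 -233.1] 111.0 82.3 yaw -17.1
cork [322. 273.] [470.8   6.2] 111.0 81.6 yaw -11.0
cork [ 18. 245.] [523.2 491.5] 52.3 27.3 yaw -8.4
cork [349. 175.] [631.5 -44.1] 59.2 16.0 yaw -70.3
cork [270. 173.] [635.4  87.9] 111.4 81.7 yaw -11.7
cork [411.  56.] [ 838.5 -154.3] 97.2 22.0 yaw 85.7
cork [193.  52.] [856.1 224.5] 170.8 116.4 yaw 89.8
green [462. 288.] [ 447.1 -228. ] 57.4 48.1 yaw -17.0
green [464. 174.] [ 627.2 -235.8] 74.5 48.6 yaw 85.1
light [162. 175.] [636.2 264.9] 55.6 53.8 yaw 89.3
blue [322. 272.] [470.9   6. ] 66.8 40.2 yaw -11.2
yel [ 16. 244.] [524.7 492. ] 52.8 30.3 yaw -3.1
[[ 471.39895115 -120.48883145]
 [ 463.33875781  121.99507458]
 [ 470.86416963 -235.51887164]]
```

```bash
cat >>h.py <<'E'
def plan(x,y,z,yaw,step=40,tw=7):
    s=sense();p=s['tool_pos'];y0=s['tcp_rot'][2]
    d=(yaw-y0+180)%360-180;n=int(np.ceil(abs(d)/tw)) if abs(d)>.15 else 0
    if n:print('twist rows',n,'value',round(-np.radians(d)/2/n,4),'j6 end ~',round(s['joint_pos'][5]-d))
    a=np.radians(yaw);D=np.array([x,y,z])-p
    l=np.array([np.cos(a)*D[0]+np.sin(a)*D[1],np.sin(a)*D[0]-np.cos(a)*D[1],-D[2]])
    m=max(1,int(np.ceil(np.linalg.norm(l)/step)));print('shift rows',m,(l/300/m).round(4),'t',round(s['time'],1))
E
python3 - <<'E'
from h import *
plan(470,-234,190,73)
E
```

```text
twist rows 8 value -0.0582 j6 end ~ -58
shift rows 11 [0.1196 0.0485 0.0024] t 0.2
```

Request:
apply_moves --series "0 0 0 -0.0582 -1;0 0 0 -0.0582 -1;0 0 0 -0.0582 -1;0 0 0 -0.0582 -1;0 0 0 -0.0582 -1" --squeeze 50

```text
time: 0.62
tool_pos: [201.6, -564.9, 198.4]
tcp_rot: [-180.0, -0.0, 53.3]
ft_force: [0.0, -0.9, -0.6]
finger_gap: 85.7
grip_force: 0.0
```

Request:
apply_moves --series "0 0 0 -0.0582 -1;0 0 0 -0.0582 -1;0 0 0 -0.0582 -1;0.1196 0.0485 0.0024 0 -1;0.1196 0.0485 0.0024 0 -1"

```text
time: 1.03
tool_pos: [249.7, -505.0, 196.5]
tcp_rot: [-180.0, -0.0, 72.9]
ft_force: [0.7, -0.1, -0.0]
finger_gap: 85.5
grip_force: 0.0
```

Request:
apply_moves --series "0.1196 0.0485 0.0024 0 -1;0.1196 0.0485 0.0024 0 -1;0.1196 0.0485 0.0024 0 -1;0.1196 0.0485 0.0024 0 -1;0.1196 0.0485 0.0024 0 -1"

```text
time: 1.45
tool_pos: [373.3, -353.0, 193.6]
tcp_rot: [180.0, -0.0, 73.0]
ft_force: [0.6, -0.0, 0.3]
finger_gap: 85.4
grip_force: 0.0
```

Request:
apply_moves --series "0.1196 0.0485 0.0024 0 -1;0.1196 0.0485 0.0024 0 -1;0.1196 0.0485 0.0024 0 -1;0.1196 0.0485 0.0024 0 -1;0 0 0 0 -1"

```text
time: 1.87
tool_pos: [473.4, -228.9, 190.5]
tcp_rot: [180.0, -0.2, 73.3]
ft_force: [0.2, -0.0, -0.3]
finger_gap: 85.3
grip_force: 0.0
```

```bash
python3 - <<'E'
from h import *
s=sense();print(s['time'],s['tool_pos'],s['tcp_rot'],s['joint_pos'])
c=look("wrist","w1")
rep(c,'cork',4,200);rep(c,'green',4,200)
E
```

```text
1.8667 [ 473.42026066 -228.9363484   190.52675257] [ 1.79963496e+02 -1.60996741e-01  7.33031746e+01] [-31.52005896  -3.84449739  97.6762529    0.16534625  86.17416044
 -14.83422336]
cork [296. 207.] [ 458.6 -234.4] 112.3 82.7 yaw -16.8
cork [274.  74.] [ 474.2 -124.3] 25.5 25.0 yaw -17.4
green [262. 208.] [ 431.2 -226.4] 47.0 17.9 yaw 71.0
green [495. 152.] [ 632.6 -240.8] 75.9 50.3 yaw 85.5
```

View pics/w1.png

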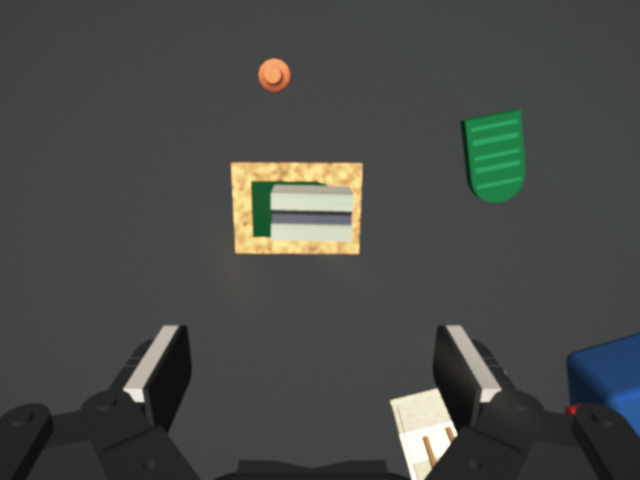

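The wrist view shows the block at (311,212) with its length along the mat's x. The mat is at (296,207), the dop at (274,74), and the slab at (495,152) with its round end down.

```bash
cat >>h.py <<'E'
def high(c,zlo,zhi,near,r=70):
    v,u=np.nonzero(c['depth']>0);z=c['depth'][v,u]
    p=cv2.undistortPoints(np.float64(np.c_[u,v]).reshape(-1,1,2),c['intrinsics'],c['dist'])[:,0]
    W=(np.c_[p,np.ones(len(p))]*z[:,None])@c['extrinsics'][:3,:3].T+c['extrinsics'][:3,3]
    k=(W[:,2]>zlo)&(W[:,2]<zhi)&(np.hypot(W[:,0]-near[0],W[:,1]-near[1])<r);W=W[k]
    (x,y),(a,b),t=cv2.minAreaRect(W[:,:2].astype(np.float32))
    if a<b:a,b,t=b,a,t+90
    print('high n',len(W),'z',np.median(W[:,2]).round(1),'c',round(x,1),round(y,1),'size',round(a,1),round(b,1),'yaw',round((t+90)%180-90,1))
    return np.array([x,y])
E
python3 - <<'E'
from h import *
s=sense();print(s['tool_pos'],s['qd'].round(2))
c=look("wrist");high(c,30,50,(465,-235));rep(c,'cork',4,200)
c=look("top");high(c,30,50,(465,-235))
plan(466,-235,120,-16.5)
E
```

```text
[ 471.80381217 -231.39062415  190.5080748 ] [-4.07 -0.39  0.42 -1.7   0.23 -2.44]
high n 4031 z 40.0 c 471.7 -235.7 size 64.2 39.0 yaw -17.8
cork [298. 203.] [ 458.6 -234.8] 112.4 82.5 yaw -16.8
cork [275.  70.] [ 474.2 -124.1] 25.6 24.9 yaw 26.5
high n 1081 z 39.3 c 469.6 -234.0 size 64.2 39.3 yaw -17.9
twist rows 13 value 0.0601 j6 end ~ 74
shift rows 2 [-0.0062  0.0033  0.1176] t 2.0
```

Request:
apply_moves --series "0 0 0 0.0605 -0.5;0 0 0 0.0605 -0.5;0 0 0 0.0605 -0.5;0 0 0 0.0605 -0.5;0 0 0 0.0605 -0.5"

```text
time: 2.43
tool_pos: [469.1, -236.1, 190.7]
tcp_rot: [-180.0, 0.0, 37.8]
ft_force: [0.6, 0.2, 0.3]
finger_gap: 64.0
grip_force: 0.0
```

Request:
apply_moves --series "0 0 0 0.0605 -0.5;0 0 0 0.0605 -0.5;0 0 0 0.0605 -0.5;0 0 0 0.0605 -0.5;0 0 0 0.0605 -0.5"

```text
time: 2.85
tool_pos: [469.1, -236.1, 190.7]
tcp_rot: [180.0, 0.0, 3.2]
ft_force: [0.1, -0.6, -0.4]
finger_gap: 64.2
grip_force: 0.0
```

Request:
apply_moves --series "0 0 0 0.0605 -0.5;0 0 0 0.0605 -0.5;0 0 0.1 0.0605 -0.5;0 0 0.1 0 -0.5;0 0 0 0 -0.5"

```text
time: 3.27
tool_pos: [465.8, -233.9, 124.6]
tcp_rot: [-179.9, 0.5, -17.3]
ft_force: [-0.9, 0.7, -1.9]
finger_gap: 64.0
grip_force: 0.0
```

Request:
apply_moves --series "0 0 0 0 -0.5;0 0 0 0 -0.5;0 0 0 0 -0.5"

```text
time: 3.52
tool_pos: [471.1, -235.7, 133.1]
tcp_rot: [180.0, -0.2, -17.1]
ft_force: [-0.4, -1.2, 0.7]
finger_gap: 64.1
grip_force: 0.0
```

```bash
python3 - <<'E'
from h import *
s=sense();print(s['tool_pos'],s['tcp_rot'],s['qd'].round(2),s['joint_pos'].round(1))
c=look("wrist","w2");p=high(c,30,50,(470,-235));rep(c,'cork',4,200)
plan(p[0],p[1],4,-17.8)
E
```

```text
[ 471.12041576 -235.70731936  133.13326546] [ 1.79950401e+02 -1.76817057e-01 -1.71432311e+01] [ 0.48 -0.16 -0.24 -0.01 -0.29  0.23] [-32.2  -1.8 101.7  -0.   79.8  75. ]
high n 5574 z 40.0 c 472.0 -235.8 size 65.0 38.0 yaw -18.1
cork [168. 257.] [ 473.7 -123.7] 26.8 25.9 yaw -17.2
cork [ 38. 305.] [472.6   5.5] 112.5 83.1 yaw -11.0
cork [314. 228.] [ 458.5 -234.5] 111.9 82.1 yaw -17.0
cork [25. 30.] [653.1 -90.8] 13.9 11.9 yaw -71.1
twist rows 1 value 0.0058 j6 end ~ 76
shift rows 4 [ 0.0007 -0.      0.1076] t 3.6
```

View pics/w2.png

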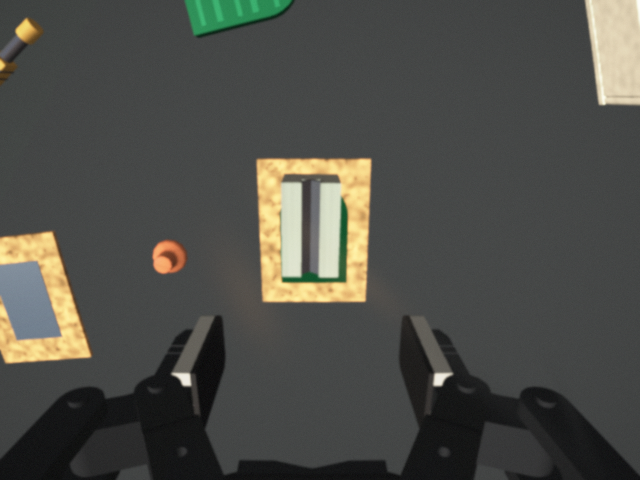

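The block fills (281–342,175–280) on the mat and sits centred between the fingers. I'll descend and grip it.

Request:
apply_moves --series "0.003 0 0.12 0.007 -0.5;0 0 0.12 0 -0.5;0 0 0.1 0 -0.5;0 0 0.06 0 -0.5;0 0 0.03 0 -0.5"

```text
time: 3.98
tool_pos: [469.9, -234.1, -0.1]
tcp_rot: [-180.0, 0.1, -17.9]
ft_force: [-0.6, -0.1, 0.5]
finger_gap: 64.1
grip_force: 0.0
```

Request:
apply_moves --series "0 0 0 0 -0.5;0 0 0 0 -0.5;0 0 0 0 1;0 0 0 0 1;0 0 0 0 1"

```text
time: 4.4
tool_pos: [472.8, -235.6, 4.4]
tcp_rot: [180.0, -0.2, -17.9]
ft_force: [-1.1, 1.7, 8.8]
finger_gap: 34.9
grip_force: 48.9
```

Request:
apply_moves --series "0 0 0 0 1;0 0 0 0 1;0 0 0 0 1;0 0 0 0 1;0 0 0 0 1"

```text
time: 4.82
tool_pos: [472.8, -235.6, 4.4]
tcp_rot: [180.0, -0.2, -17.9]
ft_force: [-2.1, 1.5, 9.0]
finger_gap: 35.0
grip_force: 48.9
```

```bash
python3 - <<'E'
from h import *
s=sense();print(s)
E
```

```text
{'time': 4.8167, 'joint_pos': array([-3.20612502e+01,  6.92962366e+00,  1.07228195e+02,  1.87690715e-02,
        6.56253328e+01,  7.58596765e+01]), 'qd': array([ 0.09349068,  0.08631744, -0.03085538,  0.02716258, -0.12550698,
       -0.04454814]), 'joint_efforts': array([-4.78648189e-01, -4.62431145e+01, -4.11889744e+01, -2.92031094e-01,
       -9.38605964e-01, -4.04344144e-03]), 'tool_pos': array([ 472.8131129 , -235.59545331,    4.42171903]), 'tcp_rot': array([179.96363091,  -0.21446104, -17.92857231]), 'ft_force': array([-2.05793174,  1.52628676,  9.01670497]), 'wrist_torque': array([ 0.36889254,  0.31029139, -0.00174007]), 'grip_force': 48.91437113285065, 'finger_gap': 34.95733461020505}
```

Request:
apply_moves --series "0 0 -0.01 0 1;0 0 -0.03 0 1;0 0 -0.06 0 1;0 0 -0.1 0 1;0 0 -0.1 -0.03 1" --squeeze 80

```text
time: 5.23
tool_pos: [469.4, -233.8, 91.8]
tcp_rot: [-179.9, 0.2, -14.5]
ft_force: [0.9, -1.1, -5.5]
finger_gap: 33.1
grip_force: 80.5
```

Request:
apply_moves --series "0 0 -0.1 -0.03 1;0.02 -0.08 0 0 1;0.025 -0.12 0 0 1;0.025 -0.12 0 0 1;0.025 -0.12 0 0 1"

```text
time: 5.65
tool_pos: [524.3, -109.5, 122.5]
tcp_rot: [180.0, -0.0, -11.1]
ft_force: [0.1, -0.9, -5.4]
finger_gap: 32.8
grip_force: 80.5
```

Request:
apply_moves --series "0.02 -0.08 0 0 1;0 -0.03 0 0 1;0 0 0 0 1;0 0 0 0 1;0 0 0 0 1"

```text
time: 6.07
tool_pos: [536.0, -80.3, 121.8]
tcp_rot: [180.0, 0.0, -11.1]
ft_force: [-0.1, -1.1, -5.0]
finger_gap: 32.8
grip_force: 80.7
```

```bash
python3 - <<'E'
from h import *
s=sense();print(s['tool_pos'],s['tcp_rot'],s['qd'].round(1),s['finger_gap'],s['ft_force'])
c=look("wrist","w3");rep(c,'cork',4,200);rep(c,'blue',4,200);high(c,s['tool_pos'][2]+25,s['tool_pos'][2]+50,s['tool_pos'],60)
E
```

```text
[536.01373141 -80.30446181 121.76602489] [ 1.79965528e+02  2.76885108e-02 -1.10824032e+01] [-0.9  0.1 -0.   0.1 -0.2  0.1] 32.818378085827774 [-0.05011968 -1.13032642 -5.00455951]
cork [  6. 409.] [419.9 211.2] 42.4 18.7 yaw -27.1
cork [385. 290.] [ 473.1 -124.3] 27.4 26.5 yaw -26.0
cork [203. 302.] [473.4   8.5] 112.2 74.6 yaw -11.1
cork [529. 275.] [ 458.7 -234.2] 112.0 83.2 yaw -16.9
cork [227.  91.] [632.1 -42.9] 59.5 15.2 yaw -69.2
cork [ 50. 126.] [637.5  87.3] 111.3 82.2 yaw -11.7
cork [298.  43.] [652.3 -95.3] 13.4 12.2 yaw -71.6
blue [205. 318.] [473.1  10.3] 64.4 28.7 yaw -10.8
high n 16921 z 157.0 c 534.9 -81.2 size 65.8 60.4 yaw -11.2
```

View pics/w3.png

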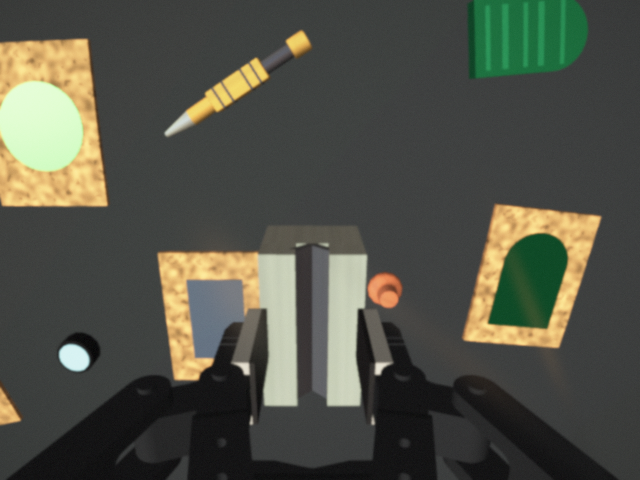

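The block hangs aligned in the grip. The block mat is at (203,302), partly hidden behind it, and the slab mat at (529,275) is now clear.

```bash
python3 - <<'E'
from h import *
plan(473.8,5.0,40,-11.0)
E
```

```text
shift rows 4 [-0.0645 -0.0601  0.0682] t 6.1
```

Request:
apply_moves --series "-0.0645 -0.0601 0 0 1;-0.0645 -0.0601 0.03 0 1;-0.0645 -0.0601 0.06 0 1;-0.0645 -0.0601 0.08 0 1;0 0 0.07 0 1"

```text
time: 6.53
tool_pos: [471.4, 8.2, 48.4]
tcp_rot: [-179.9, 0.1, -11.1]
ft_force: [-1.5, 0.7, -5.8]
finger_gap: 33.1
grip_force: 80.8
```

Request:
apply_moves --series "0 0 0.03 0 1;0 0 0 0 1;0 0 0 0 1;0 0 0 0 1"

```text
time: 6.87
tool_pos: [476.2, 5.1, 42.5]
tcp_rot: [-180.0, -0.2, -11.1]
ft_force: [-0.4, 0.5, -5.3]
finger_gap: 32.8
grip_force: 80.9
```

```bash
python3 - <<'E'
from h import *
s=sense();print(s['tool_pos'],s['tcp_rot'],s['ft_force'])
c=look("wrist","w4");rep(c,'cork',4,200);z=s['tool_pos'][2];high(c,z+25,z+50,s['tool_pos'],60)
plan(473.8,5.0,5.5,-11.0,5)
E
```

```text
[476.16555363   5.11631278  42.52535787] [-1.79995827e+02 -1.52602306e-01 -1.11407780e+01] [-0.36032163  0.47605852 -5.25256243]
cork [  7. 403.] [417.4 210.7] 34.5 15.0 yaw -27.0
cork [555. 222.] [ 473.5 -127.3] 32.6 26.0 yaw 81.7
cork [312. 232.] [483.9   2.8] 88.7 81.4 yaw -11.1
cork [78. 52.] [603.   93.7] 81.2 43.7 yaw 76.0
high n 16918 z 77.8 c 475.0 4.3 size 65.7 60.2 yaw -11.3
shift rows 8 [-0.001   0.0003  0.0155] t 6.9
```

View pics/w4.png

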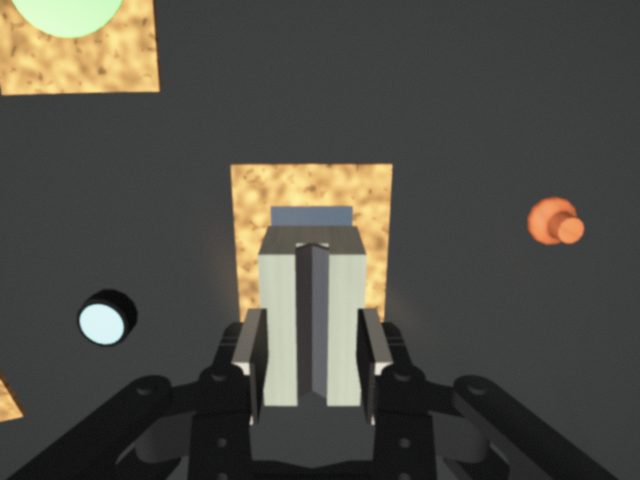

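The block hangs over its mat (visible cork 233–392 px wide) with the blue edge at (312,215) showing squarely ahead. I'll lower it slowly.

Request:
apply_moves --series "-0.0035 0.0005 0.02 0 1;-0.0035 0 0.025 0 1;0 0 0.025 0 1;0 0 0.018 0 1;0 0 0.012 0 1"

```text
time: 7.33
tool_pos: [471.4, 6.5, 9.3]
tcp_rot: [180.0, 0.1, -11.1]
ft_force: [-0.2, 0.4, -4.9]
finger_gap: 32.9
grip_force: 80.9
```

Request:
apply_moves --series "0 0 0.007 0 1;0 0 0.004 0 1;0 0 0.003 0 1;0 0 0.003 0 1;0 0 0 0 1"

```text
time: 7.75
tool_pos: [472.5, 6.5, 5.8]
tcp_rot: [-180.0, -0.0, -11.1]
ft_force: [-0.7, -0.4, -5.3]
finger_gap: 33.1
grip_force: 80.9
```

```bash
python3 - <<'E'
from h import *
s=sense();print(s['tool_pos'],s['tcp_rot'],s['ft_force'])
E
```

```text
[472.4704493    6.47423983   5.75323965] [-1.79997751e+02 -1.33103725e-02 -1.10551736e+01] [-0.69215253 -0.41284418 -5.25372835]
```

Request:
apply_moves --series "0 0 0 0 1;0 0 0 0 1;0 0 0 0 1;0 0 0 0 1"

```text
time: 8.08
tool_pos: [472.4, 6.4, 5.8]
tcp_rot: [-180.0, -0.0, -11.1]
ft_force: [0.8, 0.3, -5.0]
finger_gap: 33.2
grip_force: 80.9
```

Request:
apply_moves --series "0.0055 0.004 0 0 1;0 0 0 0 1;0 0 0 0 1;0 0 0.003 0 1;0 0 0.002 0 1"

```text
time: 8.5
tool_pos: [474.0, 4.9, 4.8]
tcp_rot: [180.0, -0.0, -11.1]
ft_force: [-5.3, 0.2, 8.9]
finger_gap: 32.8
grip_force: 84.4
```

Request:
apply_moves --series "0 0 0 0 1;0 0 0 0 1;0 0 0 0 1;0 0 0 0 1"

```text
time: 8.83
tool_pos: [474.0, 4.9, 4.8]
tcp_rot: [180.0, -0.0, -11.1]
ft_force: [-3.6, 0.3, 5.7]
finger_gap: 33.1
grip_force: 84.5
```

Request:
apply_moves --series "0 0 0 0 0;0 0 0 0 -0.3;0 0 0 0 -0.5;0 0 0 0 -0.5;0 0 -0.02 0 -0.5" --squeeze 40

```text
time: 9.25
tool_pos: [472.8, 5.1, 9.3]
tcp_rot: [180.0, 0.1, -11.1]
ft_force: [-0.5, -0.7, -0.3]
finger_gap: 64.1
grip_force: 0.0
```

Request:
apply_moves --series "0 0 -0.06 0 -0.5;0 0 -0.1 0 -0.5;0 0 -0.12 0 -0.5;0 0 -0.12 0 -0.5;0 0 -0.05 0 -1"

```text
time: 9.67
tool_pos: [476.2, 4.8, 151.2]
tcp_rot: [-180.0, -0.4, -11.1]
ft_force: [0.7, 0.6, 0.3]
finger_gap: 74.5
grip_force: 0.0
```

Request:
apply_moves --series "0 0 0 0 -1;0 0 0 0 -1;0 0 0 0 -1;0 0 0 0 -1"

```text
time: 10.0
tool_pos: [472.5, 5.1, 143.5]
tcp_rot: [180.0, 0.2, -11.1]
ft_force: [0.4, 0.1, -1.0]
finger_gap: 85.6
grip_force: 0.0
```

```bash
python3 - <<'E'
from h import *
s=sense();print(s['tool_pos'],s['tcp_rot'],s['ft_force'])
c=look("wrist","w5");rep(c,'cork',4,200);high(c,30,50,(473,5))
c=look("top");rep(c,'cork',4);high(c,30,50,(473,5))
E
```

```text
[472.53494463   5.08269133 143.49102539] [ 1.79983182e+02  1.62817977e-01 -1.10565463e+01] [ 0.35858878  0.0682843  -0.96592001]
cork [ 34. 292.] [458.2 252. ] 112.2 83.5 yaw 5.4
cork [482. 179.] [ 474.1 -125.2] 27.2 26.2 yaw -86.3
cork [311. 208.] [472.5   4.8] 112.2 82.1 yaw -10.9
cork [599. 179.] [ 459.8 -230.9] 112.0 77.6 yaw -16.8
cork [147.  48.] [611.5  92.3] 81.7 58.6 yaw 78.4
high n 5176 z 40.1 c 473.2 4.0 size 64.9 38.2 yaw -11.1
cork [421. 458.] [ 187.4 -146.9] 70.3 17.0 yaw -2.6
cork [423. 400.] [ 271.5 -150.8] 91.9 14.1 yaw -2.6
cork [147. 283.] [455.8 290.6] 125.4 29.4 yaw -7.9
cork [350. 274.] [475.2 -23.1] 446.1 222.6 yaw 69.2
cork [538. 284.] [ 440.2 -344.2] 585.6 55.1 yaw 4.3
cork [434. 229.] [464.4 -59.6] 582.5 453.0 yaw -6.6
cork [205. 270.] [471.6 205. ] 617.5 51.1 yaw -8.9
cork [199. 110.] [749.3 204.8] 73.1 33.2 yaw -22.9
cork [411.  56.] [ 839.6 -154.3] 97.2 19.7 yaw 85.3
cork [188.  44.] [863.3 226.9] 165.9 102.1 yaw 89.8
high n 0 z nan c 0.0 0.0 size 0.0 0.0 yaw 0.0
  return _methods._mean(a, axis=axis, dtype=dtype,
  ret = ret.dtype.type(ret / rcount)
```

```bash
python3 - <<'E'
from h import *
plan(630,-238,140,85.3)
E
```

```text
twist rows 14 value -0.0601 j6 end ~ -1
shift rows 8 [-0.0956  0.0737  0.0015] t 10.1
```

Request:
apply_moves --series "0 0 0 -0.0601 -1;0 0 0 -0.0601 -1;0 0 0 -0.0601 -1;0 0 0 -0.0601 -1;0 0 0 -0.0601 -1"

```text
time: 10.52
tool_pos: [473.0, 5.1, 144.1]
tcp_rot: [-179.9, 0.1, 23.7]
ft_force: [0.2, -0.7, 0.7]
finger_gap: 85.4
grip_force: 0.0
```

Request:
apply_moves --series "0 0 0 -0.0601 -1;0 0 0 -0.0601 -1;0 0 0 -0.0601 -1;0 0 0 -0.0601 -1;0 0 0 -0.0601 -1"

```text
time: 10.93
tool_pos: [473.0, 5.0, 144.0]
tcp_rot: [-179.9, 0.0, 58.2]
ft_force: [-0.4, 0.3, 0.9]
finger_gap: 85.1
grip_force: 0.0
```

Request:
apply_moves --series "0 0 0 -0.0601 -1;0 0 0 -0.0601 -1;0 0 0 -0.0601 -1;0 0 0 -0.0601 -1;-0.0956 0.0737 0 0 -1"

```text
time: 11.35
tool_pos: [491.0, -21.8, 143.7]
tcp_rot: [-179.8, -0.1, 86.0]
ft_force: [0.3, 0.7, -0.3]
finger_gap: 85.8
grip_force: 0.0
```

Request:
apply_moves --series "-0.0956 0.0737 0 0 -1;-0.0956 0.0737 0 0 -1;-0.0956 0.0737 0 0 -1;-0.0956 0.0737 0 0 -1;-0.0956 0.0737 0 0 -1"

```text
time: 11.77
tool_pos: [592.1, -178.7, 143.7]
tcp_rot: [-179.9, -0.0, 85.4]
ft_force: [0.6, 0.0, -0.9]
finger_gap: 85.2
grip_force: 0.0
```

Request:
apply_moves --series "-0.0956 0.0737 0 0 -1;-0.0956 0.0737 0 0 -1;0 0 0 0 -0.8;0 0 0 0 -0.8;0 0 0 0 -0.8"

```text
time: 12.18
tool_pos: [630.7, -237.5, 143.6]
tcp_rot: [-179.9, -0.1, 85.3]
ft_force: [0.5, 0.2, 0.2]
finger_gap: 76.6
grip_force: 0.0
```

Request:
apply_moves --series "0 0 0 0 -0.8;0 0 0 0 -0.8;0 0 0 0 -0.8"

```text
time: 12.43
tool_pos: [631.4, -237.0, 145.9]
tcp_rot: [180.0, 0.0, 85.4]
ft_force: [-0.8, -0.5, 0.7]
finger_gap: 77.0
grip_force: 0.0
```

```bash
python3 - <<'E'
from h import *
s=sense();print(s['tool_pos'],s['tcp_rot'],s['joint_pos'].round(0),s['finger_gap'])
c=look("wrist","w6");rep(c,'cork',4,200);rep(c,'green',12,200);p=high(c,9,16,(630,-238))
plan(p[0],p[1],0,85.3)
E
```

```text
[ 631.43681986 -236.99389111  145.9140626 ] [1.79954190e+02 1.08568602e-02 8.54266041e+01] [-25.  20.  76.   0.  84. -20.] 76.95706667311403
cork [ 92. 222.] [ 458.8 -234.4] 112.0 83.1 yaw -16.9
cork [76. 75.] [ 472.9 -124.2] 28.0 25.7 yaw 32.7
cork [596.  72.] [ 843.2 -151.9] 100.8 21.6 yaw 86.0
cork [324.   5.] [651.3 -97.3] 14.7 8.8 yaw -4.4
green [ 85. 223.] [ 462.3 -232.6] 72.9 46.5 yaw -17.1
green [310. 208.] [ 630.7 -238.9] 73.7 46.2 yaw 85.4
high n 5498 z 12.6 c 630.5 -239.2 size 72.7 46.2 yaw 85.4
shift rows 4 [-0.0018 -0.0007  0.1216] t 12.5
```

View pics/w6.png

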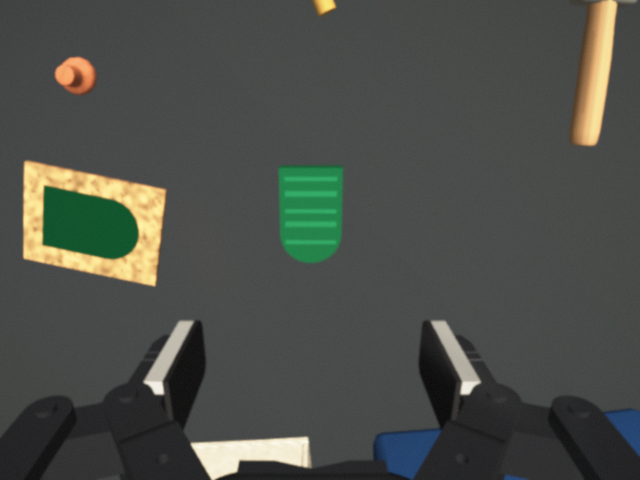

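The slab is centred at (310,208), square end up in the view. The empty slab mat is at (92,222), with its silhouette's round end to the right.

Request:
apply_moves --series "-0.0036 -0.0014 0.1 0 -0.42;-0.0036 -0.0014 0.12 0 -0.42;0 0 0.12 0 -0.42;0 0 0.08 0 -0.42;0 0 0.04 0 -0.42"

```text
time: 12.9
tool_pos: [627.5, -238.3, 2.8]
tcp_rot: [-179.7, -0.1, 85.4]
ft_force: [-0.8, 0.7, -1.0]
finger_gap: 60.8
grip_force: 0.0
```

Request:
apply_moves --series "0 0 0.012 0 -0.42;0 0 0.006 0 -0.42;0 0 0 0 -0.42;0 0 0 0 -0.42;0 0 0 0 -0.42"

```text
time: 13.32
tool_pos: [632.1, -240.9, 4.3]
tcp_rot: [179.8, 0.1, 85.4]
ft_force: [0.6, 0.2, 0.9]
finger_gap: 60.2
grip_force: 0.0
```

```bash
python3 - <<'E'
from h import *
s=sense();print(s['tool_pos'],s['tcp_rot'],s['ft_force'])
plan(630.6,-239.0,2.5,85.4)
E
```

```text
[ 632.13311308 -240.87878185    4.33569457] [1.79793539e+02 7.84069779e-02 8.53625706e+01] [0.63489162 0.18840744 0.93987373]
shift rows 1 [ 0.0058 -0.0056  0.0061] t 13.3
```

Request:
apply_moves --series "0.004 -0.003 0.006 0 -0.42;0 0 0 0 -0.42;0 0 0 0 -0.42;0 0 0 0 -0.42"

```text
time: 13.65
tool_pos: [629.6, -238.8, 0.1]
tcp_rot: [180.0, 0.0, 85.4]
ft_force: [-0.7, -0.4, 0.7]
finger_gap: 60.9
grip_force: 0.0
```

Request:
apply_moves --series "0 0 0 0 -0.25;0 0 0 0 -0.2;0 0 0 0 -0.1;0 0 0 0 0;0 0 0 0 0"

```text
time: 14.07
tool_pos: [629.6, -238.8, -0.1]
tcp_rot: [-180.0, -0.0, 85.4]
ft_force: [0.7, -0.3, -0.4]
finger_gap: 42.8
grip_force: 0.0
```

Request:
apply_moves --series "0 0 0 0 1;0 0 0 0 1;0 0 0 0 1;0 0 0 0 1"

```text
time: 14.4
tool_pos: [629.6, -238.8, -0.0]
tcp_rot: [180.0, -0.0, 85.4]
ft_force: [1.7, 0.2, 0.5]
finger_gap: 0.0
grip_force: 0.0
```

Request:
apply_moves --series "0 0 -0.05 0 1;0 0 -0.1 0 1;0 0 -0.13 0 1;0 0 -0.13 0 1;0 0 -0.06 0 -0.42"

```text
time: 14.82
tool_pos: [632.1, -240.0, 149.1]
tcp_rot: [179.5, 0.2, 85.4]
ft_force: [1.0, 0.4, 1.5]
finger_gap: 11.2
grip_force: 0.0
```

Request:
apply_moves --series "0 0 0 0 -0.42;0 0 0 0 -0.42;0 0 0 0 -0.42;0 0 0 0 -0.42;0 0 0 0 -0.42"

```text
time: 15.23
tool_pos: [628.5, -238.3, 138.9]
tcp_rot: [-179.8, -0.1, 85.4]
ft_force: [0.7, -0.8, 0.2]
finger_gap: 60.8
grip_force: 0.0
```

```bash
python3 - <<'E'
from h import *
s=sense();print(s['tool_pos'],s['tcp_rot'],s['ft_force'])
c=look("wrist","w7");rep(c,'green',12,200)
E
```

```text
[ 628.48612382 -238.33254916  138.92539917] [-1.79818342e+02 -6.74718380e-02  8.53567509e+01] [ 0.70130171 -0.77673552  0.24124868]
green [ 85. 224.] [ 462.4 -232.6] 73.0 46.5 yaw -17.3
green [315. 208.] [ 630.7 -238.8] 74.4 46.2 yaw 85.4
```

View pics/w7.png

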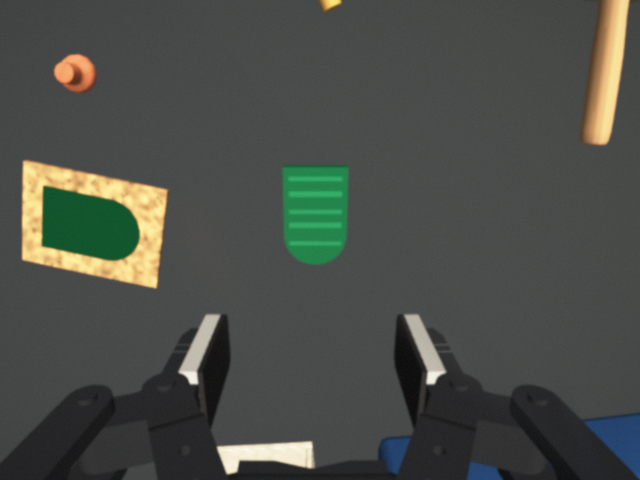

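The slab is still at (315,208), so the fingers shut above it without touching. I'll measure the fingertips in the depth image, open and shut.

Request:
apply_moves --series "0 0 0 0 -0.05;0 0 0 0 -0.05;0 0 0 0 -0.05;0 0 0 0 -0.05"

```text
time: 15.62
tool_pos: [629.6, -238.8, 140.8]
tcp_rot: [-180.0, -0.0, 85.4]
ft_force: [0.8, -0.5, 0.2]
finger_gap: 44.6
grip_force: 0.0
```

```bash
cat > tip.py <<'E'
from h import *
s=sense();c=look("wrist")
v,u=np.nonzero((c['depth']>0)&(c['depth']<250));z=c['depth'][v,u]
p=cv2.undistortPoints(np.float64(np.c_[u,v]).reshape(-1,1,2),c['intrinsics'],c['dist'])[:,0]
T=c['tool_from_camera'];W=(np.c_[p,np.ones(len(p))]*z[:,None])@T[:3,:3].T+T[:3,3]
k=abs(W[:,0])<15;W=W[k]
print('gap',s['finger_gap'])
for sg in(-1,1):
    Q=W[(W[:,1]*sg>0)&(abs(W[:,1])<60)&(W[:,2]>-60)];print(sg,len(Q),'maxz',np.percentile(Q[:,2],[50,90,97,99.5]).round(1));t=Q[Q[:,2]>np.percentile(Q[:,2],90)];print('y',t[:,1].min().round(1),t[:,1].max().round(1),'x',t[:,0].min().round(1),t[:,0].max().round(1))
E
python3 tip.py
```

```text
gap 44.61402364136079
-1 1747 maxz [-50.6 -41.2 -38.3 -35.9]
y -28.5 -21.7 x -12.4 10.4
1 1734 maxz [-50.4 -41.2 -38.1 -35.8]
y 22.6 29.6 x -11.8 10.4
```

Request:
apply_moves --series "0 0 0 0 1;0 0 0 0 1;0 0 0 0 1;0 0 0 0 1;0 0 0 0 1"

```text
time: 16.08
tool_pos: [629.7, -238.9, 141.0]
tcp_rot: [180.0, 0.0, 85.4]
ft_force: [-0.1, 0.4, -0.1]
finger_gap: -0.1
grip_force: 0.0
```

```bash
python3 tip.py
```

```text
gap -0.14951454834416977
-1 1266 maxz [-50.3 -41.1 -38.2 -36.5]
y -11.6 -0.3 x 5.3 10.6
1 1336 maxz [-50.2 -40.9 -38.2 -36.2]
y 0.1 12.1 x 5.3 10.7
```

```bash
python3 - <<'E'
from h import *
c=look("wrist","shut");E=np.linalg.inv(c['tool_from_camera'])
for x in(-11,11):
  for z in(0,-10,-20,-36,-50):
    print(x,z,[cv2.projectPoints(np.float64([[x,y,z]]),cv2.Rodrigues(E[:3,:3])[0],E[:3,3],c['intrinsics'],c['dist'])[0].ravel().round(0) for y in(-30,0)])
v=c['depth'][240:420:10,[300,306,312,318,330]];print(v.round(0))
E
```

```text
-11 0 [array([245., 311.]), array([311., 311.])]
-11 -10 [array([242., 322.]), array([311., 322.])]
-11 -20 [array([238., 334.]), array([311., 334.])]
-11 -36 [array([232., 355.]), array([311., 356.])]
-11 -50 [array([225., 378.]), array([311., 378.])]
11 0 [array([243., 266.]), array([311., 266.])]
11 -10 [array([239., 275.]), array([311., 275.])]
11 -20 [array([235., 285.]), array([311., 285.])]
11 -36 [array([228., 303.]), array([311., 303.])]
11 -50 [array([220., 322.]), array([311., 322.])]
[[321. 320. 321. 320. 319.]
 [323. 323. 323. 322. 324.]
 [338. 324. 327. 325. 338.]
 [340. 341. 341. 340. 341.]
 [343. 343. 344. 343. 343.]
 [345. 346. 346. 346. 348.]
 [349. 348. 349. 349. 350.]
 [153. 152. 152. 151. 152.]
 [145. 146. 145. 145. 146.]
 [139. 139. 139. 138. 138.]
 [133. 134. 134. 133. 133.]
 [128. 128. 127. 128. 128.]
 [123. 123. 124. 122. 123.]
 [116. 123. 123. 123. 117.]
 [111. 125. 124. 120. 111.]
 [106. 125. 126. 116. 108.]
 [107. 126. 127. 117. 105.]
 [106. 124. 128. 117. 100.]]
```

View pics/shut.png

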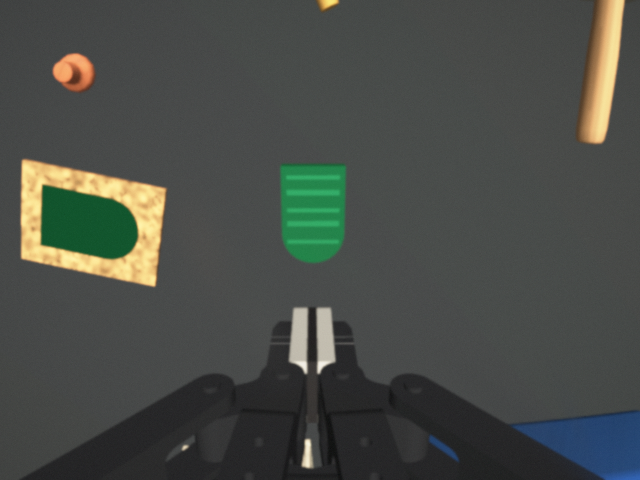

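The shut fingertips appear near (311,308), well short of the projected TCP at about (311,290). I'll check their height with the outside camera.

```bash
python3 - <<'E'
from h import *
s=sense();p=s['tool_pos'];print(p)
c=look("scene","sc1")
v,u=np.nonzero(c['depth']>0);z=c['depth'][v,u]
q=cv2.undistortPoints(np.float64(np.c_[u,v]).reshape(-1,1,2),c['intrinsics'],c['dist'])[:,0]
W=(np.c_[q,np.ones(len(q))]*z[:,None])@c['extrinsics'][:3,:3].T+c['extrinsics'][:3,3]
k=(np.hypot(W[:,0]-p[0],W[:,1]-p[1])<35)&(W[:,2]>60);Q=W[k]
print(len(Q));print(np.percentile(Q[:,2],[0,1,3,10,50]).round(1))
l=Q[Q[:,2]<np.percentile(Q[:,2],5)];print(l.min(0),l.max(0),pix(c,[p]))
a=pix(c,[p])[0].astype(int);cv2.imwrite("pics/sc1c.png",cv2.resize(c['frame'][a[1]-110:a[1]+40,a[0]-100:a[0]+100],None,fx=3,fy=3))
E
```

```text
[ 629.65633686 -238.83531769  140.99833274]
3658
[172.9 177.3 183.8 197.  279.7]
[ 624.02577659 -248.85796489  172.90229237] [ 645.13292989 -226.36694344  187.18862745] [[135.9721965  270.63237082]]
```

View pics/sc1c.png

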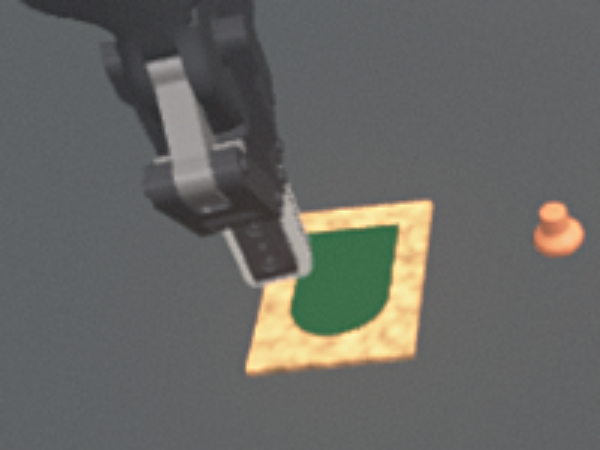

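The outside view confirms it: the fingertips sit about 35 mm above the reported TCP, so the reported tool point is offset. The block was only just gripped. I'll descend by touch from here on.

Request:
apply_moves --series "0 0.003 0.05 0 -0.42;0 0 0.1 0 -0.42;0 0 0.12 0 -0.42;0 0 0.12 0 -0.42;0 0 0.07 0 -0.42"

```text
time: 16.65
tool_pos: [627.5, -237.5, -3.1]
tcp_rot: [-179.7, -0.1, 85.4]
ft_force: [-0.4, -1.0, -1.4]
finger_gap: 59.7
grip_force: 0.0
```

Request:
apply_moves --series "0 0 0.04 0 -0.42;0 0 0.02 0 -0.42;0 0 0 0 -0.42;0 0 0 0 -0.42;0 0 0 0 -0.42"

```text
time: 17.07
tool_pos: [632.3, -239.7, -12.6]
tcp_rot: [179.8, 0.1, 85.4]
ft_force: [0.4, -0.6, -0.3]
finger_gap: 60.3
grip_force: 0.0
```

Request:
apply_moves --series "0 0 0.007 0 -0.42;0 0 0.007 0 -0.42;0 0 0 0 -0.42;0 0 0 0 -0.42"

```text
time: 17.4
tool_pos: [630.6, -239.0, -19.0]
tcp_rot: [180.0, 0.0, 85.4]
ft_force: [0.0, -0.0, -0.7]
finger_gap: 60.6
grip_force: 0.0
```

Request:
apply_moves --series "0 0 0.01 0 -0.3;0 0 0.01 0 -0.3;0 0 0.005 0 -0.25;0 0 0 0 -0.22;0 0 0 0 -0.22"

```text
time: 17.82
tool_pos: [630.2, -238.8, -27.1]
tcp_rot: [-180.0, -0.0, 85.4]
ft_force: [-0.8, 0.9, 0.5]
finger_gap: 51.8
grip_force: 0.0
```

Request:
apply_moves --series "0 0 0.0035 0 -0.22;0 0 0.0035 0 -0.22;0 0 0 0 -0.22;0 0 0 0 -0.22"

```text
time: 18.15
tool_pos: [630.5, -238.9, -28.9]
tcp_rot: [-180.0, -0.0, 85.4]
ft_force: [-0.7, -0.2, 0.6]
finger_gap: 51.9
grip_force: 0.0
```

Request:
apply_moves --series "0 0 0.0035 0 -0.22;0 0 0 0 -0.22;0 0 0 0 -0.22"

```text
time: 18.4
tool_pos: [630.5, -238.9, -29.9]
tcp_rot: [-180.0, -0.0, 85.4]
ft_force: [0.1, 0.4, -0.1]
finger_gap: 52.0
grip_force: 0.0
```

Request:
apply_moves --series "0 0 0.0035 0 -0.22;0 0 0 0 -0.22;0 0 0 0 -0.22"

```text
time: 18.65
tool_pos: [630.4, -238.9, -31.1]
tcp_rot: [-180.0, -0.0, 85.4]
ft_force: [-0.6, -0.1, 0.7]
finger_gap: 52.1
grip_force: 0.0
```

```bash
python3 tip.py; python3 - <<'E'
from h import *
s=sense();p=s['tool_pos']
c=look("scene")
v,u=np.nonzero(c['depth']>0);z=c['depth'][v,u]
q=cv2.undistortPoints(np.float64(np.c_[u,v]).reshape(-1,1,2),c['intrinsics'],c['dist'])[:,0]
W=(np.c_[q,np.ones(len(q))]*z[:,None])@c['extrinsics'][:3,:3].T+c['extrinsics'][:3,3]
a=pix(c,[p+[0,0,36]])[0].astype(int);print(a,p);cv2.imwrite("pics/sc2c.png",cv2.resize(c['frame'][a[1]-80:a[1]+40,a[0]-80:a[0]+80],None,fx=4,fy=4))
E
```

```text
gap 52.12009238921634
-1 10858 maxz [-43.2 -31.2 -30.8 -30.4]
y -60.0 -24.8 x -14.9 15.0
1 10901 maxz [-43.2 -31.3 -30.8 -30.4]
y 25.4 60.0 x -14.9 15.0
[166 341] [ 630.50148676 -238.90843781  -30.95390998]
```

View pics/sc2c.png

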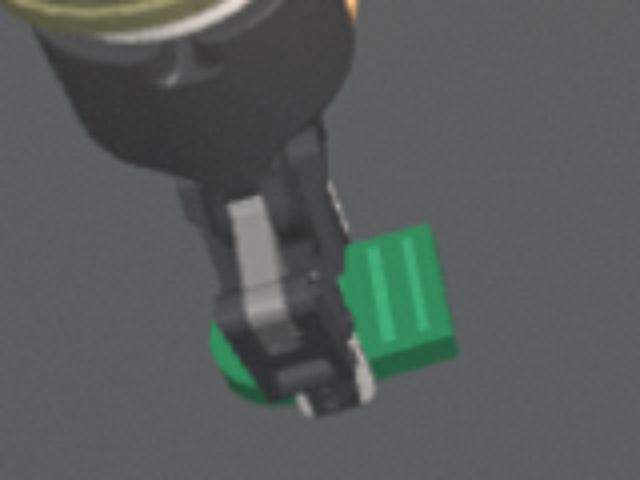

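The finger now straddles the slab's side, with its tip near the bench. I'll close.

Request:
apply_moves --series "0 0 0 0 0;0 0 0 0 0.2;0 0 0 0 0.5;0 0 0 0 0.5;0 0 0 0 0.5"

```text
time: 19.17
tool_pos: [630.8, -239.1, -30.6]
tcp_rot: [180.0, 0.0, 85.4]
ft_force: [-1.1, -1.4, 2.1]
finger_gap: 44.5
grip_force: 42.0
```

Request:
apply_moves --series "0 0 0 0 0.5;0 0 -0.004 0 0.5;0 0 -0.01 0 0.5;0 0 -0.02 0 0.5;0 0 -0.03 0 0.5" --squeeze 60

```text
time: 19.58
tool_pos: [629.3, -238.3, -12.7]
tcp_rot: [-179.9, -0.1, 85.4]
ft_force: [-0.7, 0.1, -0.8]
finger_gap: 43.9
grip_force: 61.3
```

Request:
apply_moves --series "0 0 -0.06 0 0.5;0 0 -0.1 0 0.5;0 0 -0.1 -0.058 0.5;0 0 -0.05 -0.058 0.5;0 0 0 -0.058 0.5"

```text
time: 20.0
tool_pos: [634.1, -240.5, 88.6]
tcp_rot: [179.6, 0.4, 105.6]
ft_force: [1.1, 0.0, -0.2]
finger_gap: 44.1
grip_force: 61.5
```

Request:
apply_moves --series "0 0 0 -0.058 0.5;0 0 0 -0.058 0.5;0 0 0 -0.058 0.5;0 0 0 -0.058 0.5;0 0 0 -0.058 0.5"

```text
time: 20.42
tool_pos: [630.6, -239.0, 82.2]
tcp_rot: [180.0, 0.0, 138.9]
ft_force: [-0.5, 0.2, -1.5]
finger_gap: 44.2
grip_force: 61.5
```

Request:
apply_moves --series "0 0 0 -0.058 0.5;0 0 0 -0.058 0.5;0 0 0 -0.058 0.5;0 0 0 -0.04 0.5;0 0 0 0 0.5"

```text
time: 20.83
tool_pos: [630.6, -239.0, 82.1]
tcp_rot: [-180.0, 0.0, 163.3]
ft_force: [-0.2, 0.3, -1.2]
finger_gap: 44.1
grip_force: 61.5
```

```bash
python3 - <<'E'
from h import *
s=sense();print(s['tool_pos'],s['tcp_rot'],s['joint_pos'].round(0),s['finger_gap'])
plan(458.6,-234.4,45,163.1)
E
```

```text
[ 630.64948459 -238.96527376   82.10941866] [-1.79993932e+02  3.08333414e-02  1.63274207e+02] [-25.  23.  79.  -0.  78. -98.] 44.06637119573165
twist rows 1 value 0.0015 j6 end ~ -98
shift rows 5 [ 0.1106 -0.0304  0.0247] t 20.8
```

Request:
apply_moves --series "0.1106 -0.0304 0.025 0.0015 0.5;0.1106 -0.0304 0.025 0 0.5;0.1106 -0.0304 0.025 0 0.5;0.1106 -0.0304 0.025 0 0.5;0.1106 -0.0304 0.025 0 0.5"

```text
time: 21.25
tool_pos: [457.2, -233.6, 43.8]
tcp_rot: [-180.0, 0.0, 162.7]
ft_force: [-0.2, -0.5, -1.6]
finger_gap: 43.9
grip_force: 61.5
```

Request:
apply_moves --series "0 0 0.05 0 0.5;0 0 0.03 0 0.5;0 0 0 0 0.5;0 0 0 0 0.5;0 0 0 0 0.5"

```text
time: 21.67
tool_pos: [460.3, -234.4, 21.0]
tcp_rot: [-180.0, 0.1, 162.9]
ft_force: [0.7, 0.3, -1.7]
finger_gap: 44.2
grip_force: 61.5
```

```bash
python3 - <<'E'
from h import *
s=sense();print(s['tool_pos'],s['tcp_rot'],s['joint_pos'].round(0),s['qd'].round(1))
c=look("wrist","w8");rep(c,'cork',4,200);rep(c,'green',s['tool_pos'][2]+43,200)
plan(458.6,-234.4,-20,163.1)
E
```

```text
[ 460.26813066 -234.36570614   20.97948721] [-1.79975392e+02  1.08014458e-01  1.62865227e+02] [ -33.    4.  109.    0.   67. -106.] [ 0.  -0.2 -0.2 -0.2 -0.1 -0.3]
cork [546. 240.] [ 476.8 -122.8] 31.5 25.1 yaw 14.4
cork [313. 220.] [ 442.2 -229.4] 81.4 76.3 yaw 72.9
green [312. 299.] [ 452.3 -232.8] 88.7 46.3 yaw -17.1
twist rows 1 value -0.0019 j6 end ~ -106
shift rows 2 [ 0.0028 -0.0009  0.0684] t 21.7
```

View pics/w8.png

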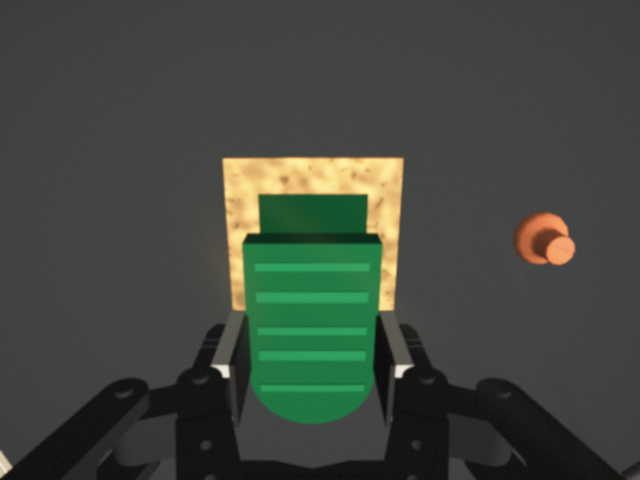

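The slab (245–380,235–420) hangs in line over its silhouette (260–367,195), square end matching. I'll lower it.

Request:
apply_moves --series "0.0025 -0.0009 0.03 -0.002 0.5;0.0025 -0.0009 0.035 0 0.5;0 0 0.035 0 0.5;0 0 0.025 0 0.5;0 0 0.015 0 0.5"

```text
time: 22.13
tool_pos: [455.6, -233.0, -24.5]
tcp_rot: [180.0, -0.2, 163.1]
ft_force: [-0.9, 0.0, -1.7]
finger_gap: 44.3
grip_force: 61.5
```

Request:
apply_moves --series "0 0 0.006 0 0.5;0 0 0.004 0 0.5;0 0 0 0 0.5;0 0 0 0 0.5;0 0 0 0 0.5"

```text
time: 22.55
tool_pos: [457.4, -234.1, -24.7]
tcp_rot: [-180.0, 0.1, 163.1]
ft_force: [-0.9, 0.1, -1.6]
finger_gap: 44.0
grip_force: 61.5
```

```bash
python3 - <<'E'
from h import *
s=sense();print(s['tool_pos'],s['tcp_rot'],s['ft_force'],s['qd'].round(1))
plan(458.8,-234.4,-26.5,163.1)
E
```

```text
[ 457.42891203 -234.14257331  -24.66638078] [-1.79984311e+02  5.61634603e-02  1.63106708e+02] [-0.88287265  0.0661438  -1.64685663] [-0.  -0.1 -0.  -0.1 -0.  -0. ]
shift rows 1 [-0.0046  0.0005  0.0061] t 22.6
```

Request:
apply_moves --series "-0.0045 0.0005 0 0 0.5;0 0 0.003 0 0.5;0 0 0.002 0 0.5;0 0 0 0 0.5;0 0 0 0 0.5"

```text
time: 22.97
tool_pos: [458.6, -234.3, -26.5]
tcp_rot: [-180.0, 0.0, 163.1]
ft_force: [0.6, -0.3, -0.8]
finger_gap: 44.3
grip_force: 61.6
```

Request:
apply_moves --series "0 0 0.0015 0 0.5;0 0 0 0 0.5;0 0 0 0 0.5"

```text
time: 23.22
tool_pos: [458.6, -234.2, -26.5]
tcp_rot: [-180.0, 0.0, 163.1]
ft_force: [-2.0, 0.8, 5.5]
finger_gap: 44.1
grip_force: 62.3
```

Contact is made, so I'll release, lift and check.

Request:
apply_moves --series "0 0 0 0 0;0 0 0 0 -0.15;0 0 0 0 -0.3;0 0 0 0 -0.3;0 0 -0.01 0 -0.3" --squeeze 40

```text
time: 23.63
tool_pos: [457.7, -233.7, -24.8]
tcp_rot: [180.0, -0.1, 163.1]
ft_force: [0.9, 0.1, -0.8]
finger_gap: 55.7
grip_force: 0.0
```

Request:
apply_moves --series "0 0 -0.05 0 -0.3;0 0 -0.1 0 -0.5;0 0 -0.13 0 -0.5;0 0 -0.13 0 -0.5;0 0 -0.1 0 -0.5"

```text
time: 24.05
tool_pos: [458.9, -234.4, 132.2]
tcp_rot: [-180.0, 0.1, 163.1]
ft_force: [0.3, -0.3, 0.3]
finger_gap: 64.2
grip_force: 0.0
```

Request:
apply_moves --series "0 0 0 0 -0.5;0 0 0 0 -0.5;0 0 0 0 -0.5;0 0 0 0 -0.5;0 0 0 0 -0.5"

```text
time: 24.47
tool_pos: [457.1, -233.4, 126.9]
tcp_rot: [179.9, -0.2, 163.1]
ft_force: [-0.4, -0.1, -0.2]
finger_gap: 64.1
grip_force: 0.0
```

```bash
python3 - <<'E'
from h import *
s=sense();print(s['tool_pos'],s['tcp_rot'],s['joint_pos'].round(0))
c=look("wrist","w9");rep(c,'cork',4,200);rep(c,'green',16,200);high(c,13,20,(458,-234))
plan(634,-43,130,110)
E
```

```text
[ 457.14143705 -233.36536298  126.87611223] [179.94817875  -0.18870603 163.11029111] [ -33.   -3.  104.   -0.   80. -106.]
cork [ 19. 426.] [ 565.4 -545.8] 91.8 10.1 yaw -61.1
cork [597. 355.] [639.5 -39.3] 59.7 19.1 yaw -64.5
cork [467. 198.] [ 474.3 -124. ] 26.0 25.4 yaw -9.9
cork [312. 215.] [ 458.9 -234.6] 112.0 82.0 yaw -17.0
cork [607. 147.] [469.7 -11.3] 111.8 48.2 yaw -11.0
green [312. 213.] [ 456.7 -233.7] 73.9 46.3 yaw -16.9
high n 6312 z 16.6 c 457.9 -235.2 size 72.4 46.1 yaw -16.7
twist rows 8 value 0.0579 j6 end ~ -53
shift rows 7 [ 0.0564  0.1101 -0.0014] t 24.5
```

Request:
apply_moves --series "0 0 0 0.058 -0.5;0 0 0 0.058 -0.5;0 0 0 0.058 -0.5;0 0 0 0.058 -0.5;0 0 0 0.058 -0.5"

```text
time: 24.93
tool_pos: [457.7, -233.7, 127.6]
tcp_rot: [-180.0, -0.1, 129.5]
ft_force: [0.1, 1.0, 0.0]
finger_gap: 63.6
grip_force: 0.0
```

Request:
apply_moves --series "0 0 0 0.058 -0.5;0 0 0 0.058 -0.5;0 0 0 0.058 -0.5;0.0564 0.1101 0 0 -0.5;0.0564 0.1101 0 0 -0.5"

```text
time: 25.35
tool_pos: [508.2, -180.2, 127.8]
tcp_rot: [-179.9, -0.0, 109.7]
ft_force: [1.2, 0.8, -0.3]
finger_gap: 63.6
grip_force: 0.0
```

Request:
apply_moves --series "0.0564 0.1101 0 0 -0.5;0.0564 0.1101 0 0 -0.5;0.0564 0.1101 0 0 -0.5;0.0564 0.1101 0 0 -0.5;0.0564 0.1101 0 0 -0.5"

```text
time: 25.77
tool_pos: [635.6, -42.2, 127.4]
tcp_rot: [-179.9, -0.1, 109.9]
ft_force: [0.2, -0.4, 0.0]
finger_gap: 63.8
grip_force: 0.0
```

Request:
apply_moves --series "0 0 0.04 0 -0.5;0 0 0 0 -0.3;0 0 0 0 -0.3;0 0 0 0 -0.3;0 0 0 0 -0.3"

```text
time: 26.18
tool_pos: [634.8, -45.0, 117.1]
tcp_rot: [-180.0, 0.0, 109.9]
ft_force: [0.1, -0.1, 0.7]
finger_gap: 55.5
grip_force: 0.0
```

```bash
python3 - <<'E'
from h import *
s=sense();print(s['tool_pos'],s['tcp_rot'],s['joint_pos'].round(0))
c=look("wrist","w10")
rep(c,'cork',14,80);high(c,10,18,(634,-43),80);high(c,4,18,(634,-43),80)
for k in blobs(c,(0,0,85),(179,255,255),80,7):
    p,a,b,t=rect(c,k,8);print(k.mean(0).round(),p.round(1),round(a,1),round(b,1),round(t,1))
E
```

```text
[634.80356067 -45.01951151 117.12335141] [-1.79993683e+02  1.10218877e-02  1.09858058e+02] [ -9.  16.  84.  -0.  80. -29.]
cork [472. 464.] [ 836.1 -200.2] 16.0 9.4 yaw 3.7
cork [632. 450.] [ 968.7 -149. ] 75.0 25.5 yaw -52.4
cork [ 47. 362.] [ 469.2 -226.1] 97.8 82.9 yaw -16.8
cork [309. 293.] [650.5 -93.6] 16.5 12.2 yaw -69.8
cork [ 65. 249.] [ 476.7 -122.1] 33.7 24.5 yaw 59.5
cork [308. 222.] [631.5 -44.5] 58.7 15.3 yaw -69.8
cork [390.  52.] [636.4  85.1] 107.9 78.9 yaw -11.6
cork [103.  71.] [477.4   5.8] 108.1 79.1 yaw -11.0
high n 2290 z 13.6 c 633.4 -50.1 size 109.8 14.1 yaw -69.0
high n 2552 z 13.2 c 633.4 -50.0 size 110.1 14.1 yaw -69.0
[471. 464.] [ 840.8 -205.3] 18.3 10.8 0.6
[632. 450.] [ 976.1 -152.4] 77.8 26.1 -52.4
[415. 346.] [ 744.3 -110.3] 67.3 17.8 -51.8
[208. 346.] [ 591.9 -165.2] 67.3 17.8 -88.4
[ 41. 356.] [ 466.3 -232.3] 100.6 87.3 -16.6
[570. 325.] [847.9 -56.6] 114.4 56.8 -89.6
[ 65. 250.] [ 474.1 -125.5] 35.6 26.5 59.4
[308. 228.] [634.2 -51.4] 114.8 16.6 -68.9
[391.  45.] [637.   86.7] 111.4 82.4 -11.5
[102.  71.] [473.9   5.8] 113.1 82.9 -11.0
```

View pics/w10.png

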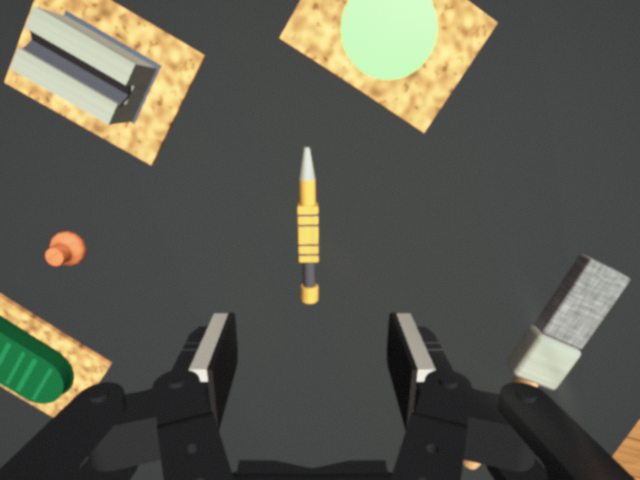

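The vise lies along the view's vertical, collar at (308,234), nose up at (307,148). The other placed pieces look undisturbed.

```bash
python3 - <<'E'
from h import *
plan(634.5,-52.9,-20,110.7)
E
```

```text
twist rows 1 value -0.0074 j6 end ~ -29
shift rows 4 [-0.006  -0.0027  0.1145] t 26.2
```

Request:
apply_moves --series "-0.012 -0.0054 0.1 -0.0074 0.1;-0.012 -0.0054 0.12 0 0.1;0 0 0.12 0 0.1;0 0 0.08 0 0.1;0 0 0.035 0 0.1"

```text
time: 26.65
tool_pos: [631.2, -52.2, -23.9]
tcp_rot: [-179.7, -0.2, 110.7]
ft_force: [-0.6, -0.1, -0.7]
finger_gap: 38.9
grip_force: 0.0
```

Request:
apply_moves --series "0 0 0 0 0.1;0 0 0 0 0.1;0 0 0 0 0.1;0 0 0 0 0.1;0 0 0 0 0.1"

```text
time: 27.07
tool_pos: [636.6, -52.1, -17.2]
tcp_rot: [179.8, 0.1, 110.8]
ft_force: [0.5, -0.5, 0.1]
finger_gap: 38.3
grip_force: 0.0
```

```bash
python3 - <<'E'
from h import *
s=sense();print(s['tool_pos'],s['ft_force'],s['qd'].round(1),s['finger_gap'])
plan(634.5,-52.9,-28,110.7)
E
```

```text
[636.59102347 -52.05971024 -17.21811911] [ 0.4692081  -0.4834525   0.07567734] [ 0.1  0.5  0.5 -0.  -0.2 -0. ] 38.33181219542455
shift rows 1 [-0.0002 -0.0075  0.0359] t 27.1
```

Request:
apply_moves --series "0 -0.003 0.012 0 0.1;0 0 0.01 0 0.1;0 0 0 0 0.1;0 0 0 0 0.1;0 0 0 0 0.1"

```text
time: 27.48
tool_pos: [633.7, -52.0, -26.5]
tcp_rot: [-180.0, -0.0, 110.8]
ft_force: [-0.4, 0.7, 0.4]
finger_gap: 38.4
grip_force: 0.0
```

Request:
apply_moves --series "0 0 0 0 0.1;0 0 0 0 0.1;0 0 0 0 0.1"

```text
time: 27.73
tool_pos: [634.0, -52.1, -26.2]
tcp_rot: [180.0, 0.0, 110.8]
ft_force: [0.5, 0.2, 0.3]
finger_gap: 38.3
grip_force: 0.0
```

```bash
python3 - <<'E'
from h import *
s=sense();print(s['tool_pos'],s['ft_force'],s['qd'].round(1),s['finger_gap'])
plan(634.5,-52.9,-28.5,110.7)
E
```

```text
[633.97932595 -52.13069796 -26.19138048] [0.47404258 0.20526997 0.30740385] [-0.1  0.   0.  -0.1  0.   0.1] 38.33301615111792
shift rows 1 [-0.003   0.0007  0.0077] t 27.7
```

Request:
apply_moves --series "-0.003 0.0007 0.008 0 0.1;0 0 0 0 0.1;0 0 0 0 0.4;0 0 0 0 0.6;0 0 0 0 0.9"

```text
time: 28.15
tool_pos: [634.6, -52.9, -28.4]
tcp_rot: [180.0, 0.0, 110.8]
ft_force: [-0.1, 0.4, -0.9]
finger_gap: 12.4
grip_force: 39.9
```

Request:
apply_moves --series "0 0 0 0 0.9;0 0 0 0 0.9;0 0 0 0 0.9;0 0 0 0 0.9"

```text
time: 28.48
tool_pos: [634.5, -52.9, -28.6]
tcp_rot: [180.0, 0.0, 110.8]
ft_force: [1.2, -0.3, 0.2]
finger_gap: 12.3
grip_force: 40.1
```

Request:
apply_moves --series "0 0 -0.01 0 0.9;0 0 -0.03 0 0.9;0 0 -0.08 0 0.9;0 0 -0.12 0 0.9;0 0 -0.12 0 0.9"

```text
time: 28.9
tool_pos: [633.0, -52.6, 79.7]
tcp_rot: [-179.9, -0.1, 110.8]
ft_force: [0.7, -0.1, 0.7]
finger_gap: 12.8
grip_force: 40.0
```

Request:
apply_moves --series "0 0 0 0.0614 0.9;0 0 0 0.0614 0.9;0 0 0 0.0614 0.9;0 0 0 0.0614 0.9;0 0 0 0.0614 0.9"

```text
time: 29.32
tool_pos: [634.5, -52.9, 80.3]
tcp_rot: [180.0, -0.0, 75.3]
ft_force: [-0.9, -0.3, -0.3]
finger_gap: 13.0
grip_force: 40.0
```

Request:
apply_moves --series "0 0 0 0.0614 0.9;0 0 0 0.0614 0.9;0 0 0 0.0614 0.9;0 0 0 0.0614 0.9;0 0 0 0.0614 0.9"

```text
time: 29.73
tool_pos: [634.5, -52.9, 80.2]
tcp_rot: [180.0, -0.0, 40.1]
ft_force: [-0.6, 0.4, -0.4]
finger_gap: 12.7
grip_force: 40.0
```

Request:
apply_moves --series "0 0 0 0.0614 0.9;0 0 0 0.0614 0.9;0 0 0 0.0614 0.9;0 0 0 0.0614 0.9;0 0 0 0.0614 0.9"

```text
time: 30.15
tool_pos: [634.5, -52.9, 80.2]
tcp_rot: [180.0, -0.0, 4.9]
ft_force: [0.2, 0.5, -1.0]
finger_gap: 12.4
grip_force: 40.0
```

```bash
python3 - <<'E'
from h import *
s=sense();print(s['tool_pos'],s['tcp_rot'],s['joint_pos'].round(0),s['finger_gap'])
plan(460,200,100,5.3)
E
```

```text
[634.51128668 -52.85622853  80.18327389] [ 1.79994159e+02 -2.87957675e-02  4.90245951e+00] [-9. 18. 86.  0. 76. 76.] 12.351571074459482
twist rows 1 value -0.0035 j6 end ~ 75
shift rows 8 [-0.0627 -0.1116 -0.0083] t 30.1
```

Request:
apply_moves --series "-0.0627 -0.1116 -0.0083 -0.0035 0.9;-0.0627 -0.1116 -0.0083 0 0.9;-0.0627 -0.1116 -0.0083 0 0.9;-0.0627 -0.1116 -0.0083 0 0.9;-0.0627 -0.1116 -0.0083 0 0.9"

```text
time: 30.57
tool_pos: [523.5, 105.7, 92.6]
tcp_rot: [-180.0, -0.0, 5.6]
ft_force: [-0.0, 1.4, -0.1]
finger_gap: 12.6
grip_force: 40.0
```

Request:
apply_moves --series "-0.0627 -0.1116 -0.0083 0 0.9;-0.0627 -0.1116 -0.0083 0 0.9;-0.0627 -0.1116 -0.0083 0 0.9;0 0 0 0 0.9;0 0 0 0 0.9"

```text
time: 30.98
tool_pos: [457.8, 200.7, 100.3]
tcp_rot: [-180.0, -0.1, 5.9]
ft_force: [0.2, 0.9, -0.9]
finger_gap: 12.4
grip_force: 40.0
```

Request:
apply_moves --series "0 0 0 0 0.9;0 0 0 0 0.9;0 0 0 0 0.9;0 0 0 0 0.9"

```text
time: 31.32
tool_pos: [459.1, 198.0, 99.2]
tcp_rot: [180.0, 0.0, 5.5]
ft_force: [0.1, -0.3, -0.5]
finger_gap: 12.8
grip_force: 40.0
```

```bash
python3 - <<'E'
from h import *
s=sense();print(s['tool_pos'],s['tcp_rot'],s['joint_pos'].round(0),s['finger_gap'])
c=look("wrist","w11");rep(c,'cork',4,200);rep(c,'dark',4,200)
high(c,s['tool_pos'][2]+32,s['tool_pos'][2]+50,s['tool_pos'],80)
plan(458.5,252.0,0,5.3)
E
```

```text
[459.05111499 198.02445727  99.1669264 ] [1.79991587e+02 1.46069713e-02 5.54328405e+00] [ 17.  -4. 108.  -0.  76. 102.] 12.782892565832817
cork [311. 432.] [291.5 181.2] 38.7 23.6 yaw 4.8
cork [574. 234.] [472.9   5.5] 111.8 83.7 yaw -10.8
cork [260. 252.] [424.1 234.2] 182.8 109.6 yaw 5.3
cork [515.  23.] [603.5  93.9] 81.9 41.6 yaw 78.5
dark [546. 348.] [385.6  13.1] 109.2 26.0 yaw 34.2
dark [505. 249.] [454.6  61.1] 58.7 18.7 yaw 26.3
dark [297. 403.] [352.5 188.5] 500.8 242.3 yaw -84.4
dark [421. 222.] [471.1 125. ] 32.3 21.0 yaw -48.9
dark [228. 201.] [472.4 252.7] 79.3 18.4 yaw 5.4
high n 9919 z 141.2 c 463.4 196.5 size 108.4 38.6 yaw 19.2
twist rows 1 value 0.0022 j6 end ~ 102
shift rows 3 [ 0.005  -0.0596  0.1101] t 31.4
```

View pics/w11.png

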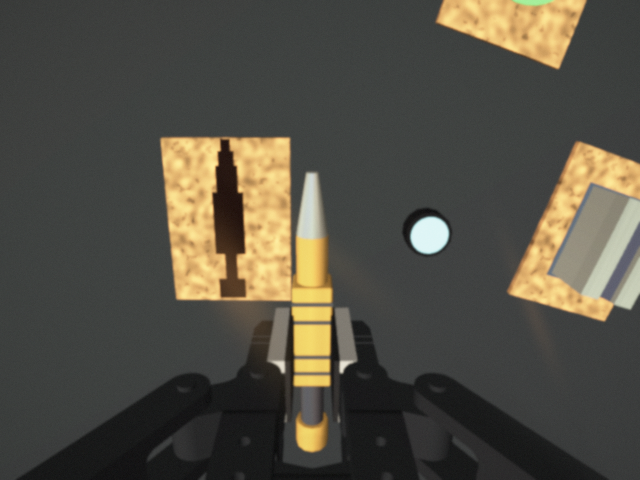

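The held vise's nose is at (312,175). Its mat has corners near (161,138), (291,138), (293,299) and (177,300), with the silhouette's nose up, as the vise is held.

```bash
python3 - <<'E'
from h import *
c=look("wrist")
w=world(c,[(161.5,138),(290.5,138),(293,299),(177,300)],4);print(w.round(1),w.mean(0).round(1));print(cv2.minAreaRect(w.astype(np.float32)))
m=w.mean(0)
print(sense()['tcp_rot']);plan(458.5,252.0,0,5.3)
E
```

```text
[[509.5 295.6]
 [516.7 215.7]
 [408.  205.1]
 [399.  286. ]] [458.3 250.6]
((457.9072570800781, 250.4202880859375), (110.92928314208984, 81.36387634277344), 5.155939102172852)
[1.79993625e+02 1.86714743e-02 5.56828040e+00]
twist rows 1 value 0.0023 j6 end ~ 102
shift rows 3 [ 0.0051 -0.0595  0.1101] t 31.4
```

Request:
apply_moves --series "0.0049 -0.0588 0 0.0022 0.9;0.0049 -0.0588 0.06 0 0.9;0.0049 -0.0588 0.08 0 0.9;0 0 0.08 0 0.9;0 0 0.06 0 0.9"

```text
time: 31.83
tool_pos: [457.2, 252.3, 13.3]
tcp_rot: [180.0, 0.1, 5.4]
ft_force: [0.3, 0.2, 0.6]
finger_gap: 12.8
grip_force: 40.0
```

Request:
apply_moves --series "0 0 0.03 0 0.9;0 0 0.02 0 0.9;0 0 0 0 0.9;0 0 0 0 0.9;0 0 0 0 0.9"

```text
time: 32.25
tool_pos: [459.1, 252.4, 1.7]
tcp_rot: [-180.0, -0.1, 5.4]
ft_force: [0.2, -0.1, -0.9]
finger_gap: 12.7
grip_force: 40.0
```

Request:
apply_moves --series "0 0 0 0 0.9;0 0 0 0 0.9;0 0 0 0 0.9;0 0 0 0 0.9"

```text
time: 32.58
tool_pos: [458.2, 252.2, 0.7]
tcp_rot: [-180.0, -0.0, 5.4]
ft_force: [-0.6, -0.8, -0.9]
finger_gap: 13.2
grip_force: 40.0
```

```bash
python3 - <<'E'
from h import *
s=sense();print(s['tool_pos'],s['tcp_rot'],s['ft_force'])
c=look("wrist","w12");rep(c,'cork',4,200)
plan(458.3,251.3,-23,5.3)
E
```

```text
[458.15448021 252.2204582    0.71020234] [-1.79986616e+02 -4.24743455e-02  5.39556681e+00] [-0.55504985 -0.81332484 -0.89369478]
cork [311. 432.] [381.4 244.6] 23.7 15.0 yaw 2.3
cork [312. 285.] [458.5 251.4] 111.3 81.1 yaw 5.2
shift rows 1 [0.0006 0.0031 0.0785] t 32.6
```

View pics/w12.png

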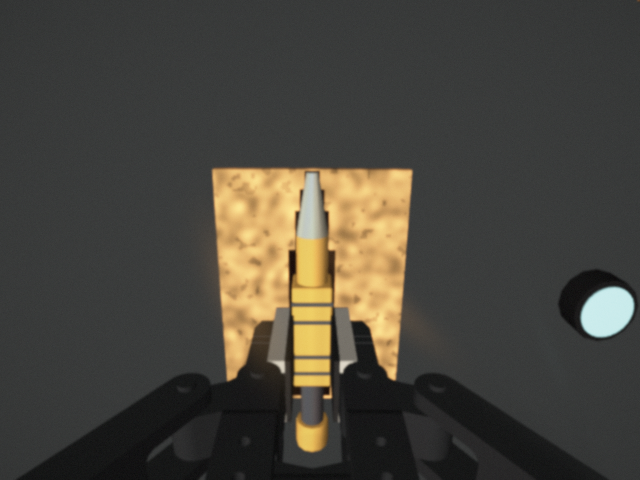

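The vise hangs dead over its silhouette (axis at u=312, mat 212–412). I'll lower it.

Request:
apply_moves --series "0.001 0.003 0.02 0 0.9;0 0 0.025 0 0.9;0 0 0.018 0 0.9;0 0 0.009 0 0.9;0 0 0.005 0 0.9"

```text
time: 33.05
tool_pos: [457.3, 250.9, -24.1]
tcp_rot: [180.0, 0.1, 5.4]
ft_force: [0.1, -0.2, 0.2]
finger_gap: 13.0
grip_force: 40.0
```

Request:
apply_moves --series "0 0 0 0 0.9;0 0 0 0 0.9;0 0 0 0 0.9;0 0 0 0 0.9;0 0 0 0 0.9"

```text
time: 33.47
tool_pos: [458.5, 251.4, -22.5]
tcp_rot: [-180.0, -0.0, 5.4]
ft_force: [-0.0, 1.2, -0.6]
finger_gap: 13.0
grip_force: 40.0
```

```bash
python3 - <<'E'
from h import *
s=sense();print(s['tool_pos'],s['tcp_rot'],s['ft_force'])
plan(458.5,251.4,-24.6,5.3)
E
```

```text
[458.50155124 251.37211352 -22.52227119] [-1.79990114e+02 -3.37619680e-02  5.39912027e+00] [-0.03341845  1.15372782 -0.5611018 ]
shift rows 1 [ 0.     -0.0001  0.0069] t 33.5
```

Request:
apply_moves --series "0 0 0.004 0 0.9;0 0 0.0025 0 0.9;0 0 0 0 0.9;0 0 0 0 0.9"

```text
time: 33.8
tool_pos: [458.4, 251.3, -24.6]
tcp_rot: [-180.0, -0.0, 5.4]
ft_force: [-0.7, -1.0, 1.3]
finger_gap: 12.8
grip_force: 40.3
```

Request:
apply_moves --series "0 0 0.0015 0 0.9;0 0 0 0 0.9;0 0 0 0 0.9"

```text
time: 34.05
tool_pos: [458.4, 251.3, -24.7]
tcp_rot: [-180.0, -0.0, 5.4]
ft_force: [-1.9, -1.1, 6.9]
finger_gap: 12.7
grip_force: 41.0
```

Request:
apply_moves --series "0 0 0 0 0.6;0 0 0 0 0.5;0 0 0 0 0.3;0 0 0 0 0.3;0 0 -0.01 0 0.3"

```text
time: 34.47
tool_pos: [457.6, 251.0, -22.9]
tcp_rot: [180.0, 0.1, 5.4]
ft_force: [0.5, 0.0, -0.4]
finger_gap: 30.0
grip_force: 0.0
```

Request:
apply_moves --series "0 0 -0.04 0 0.3;0 0 -0.1 0 0.3;0 0 -0.13 0 -1;0 0 -0.13 0 -1;0 0 -0.1 0 -1"

```text
time: 34.88
tool_pos: [459.0, 251.6, 132.2]
tcp_rot: [-179.9, -0.2, 5.4]
ft_force: [0.8, 0.4, 0.1]
finger_gap: 65.1
grip_force: 0.0
```

Request:
apply_moves --series "0 0 0 0 -1;0 0 0 0 -1;0 0 0 0 -1;0 0 0 0 -1;0 0 0 0 -1"

```text
time: 35.3
tool_pos: [457.0, 250.7, 126.0]
tcp_rot: [179.9, 0.2, 5.4]
ft_force: [0.3, 0.4, 0.9]
finger_gap: 85.2
grip_force: 0.0
```

```bash
python3 - <<'E'
from h import *
s=sense();print(s['tool_pos'],s['tcp_rot'],s['joint_pos'].round(0))
c=look("wrist","w13");rep(c,'cork',4,200);high(c,13,24,(458,251),70);high(c,8,24,(458,251),70)
rep(c,'light',26,200)
plan(637,264,110,-10)
E
```

```text
[457.03603955 250.72091645 126.0368811 ] [1.79945717e+02 1.70680954e-01 5.39613739e+00] [ 23.  -2. 103.   0.  79. 108.]
cork [607. 233.] [473.4   7.9] 111.8 79.5 yaw -10.9
cork [309. 205.] [457.7 251.3] 113.4 81.8 yaw 5.3
cork [575.  31.] [608.5  93. ] 82.9 52.2 yaw 78.7
high n 2427 z 17.4 c 463.1 250.4 size 109.5 13.9 yaw 5.1
high n 2534 z 17.2 c 463.1 250.5 size 109.5 13.9 yaw 5.2
light [590.   7.] [609.3  95.9] 43.8 11.5 yaw -81.0
twist rows 3 value 0.0448 j6 end ~ 123
shift rows 5 [ 0.1166 -0.0295  0.0107] t 35.4
```

```bash
python3 - <<'E'
from h import *
plan(637,263,120,5.4)
E
```

```text
shift rows 5 [0.1202 0.0032 0.0041] t 35.4
```

Request:
apply_moves --series "0.1202 0.0032 0 0 -1;0.1202 0.0032 0 0 -1;0.1202 0.0032 0 0 -1;0.1202 0.0032 0 0 -1;0.1202 0.0032 0 0 -1"

```text
time: 35.77
tool_pos: [639.0, 263.2, 126.1]
tcp_rot: [180.0, 0.1, 5.4]
ft_force: [-0.0, 0.1, 1.3]
finger_gap: 85.2
grip_force: 0.0
```

Request:
apply_moves --series "0 0 0 0 -1;0 0 0 0 -1;0 0 0 0 -1;0 0 0 0 -1;0 0 0 0 -1"

```text
time: 36.18
tool_pos: [637.3, 263.7, 128.6]
tcp_rot: [-180.0, -0.0, 5.4]
ft_force: [-0.0, 0.9, -0.3]
finger_gap: 85.4
grip_force: 0.0
```

```bash
python3 - <<'E'
from h import *
s=sense();print(s['tool_pos'],s['tcp_rot'],s['joint_pos'].round(0))
c=look("wrist","w14");p=high(c,22,32,(637,263),60);high(c,8,32,(637,263),60)
COL['dish']=((55,40,60),(88,255,255));rep(c,'dish',26,200);rep(c,'cork',4,200)
plan(p[0],p[1],-10,5.4)
E
```

```text
[637.34333676 263.72112678 128.56131012] [-1.79988923e+02 -3.37213076e-02  5.43536072e+00] [ 18.  23.  74.   0.  83. 103.]
high n 1522 z 26.1 c 631.8 255.9 size 55.2 55.1 yaw 69.6
high n 2482 z 25.2 c 631.8 255.9 size 55.2 55.2 yaw 69.6
dish [545. 239.] [643.4  99.8] 52.7 52.1 yaw -84.9
dish [320. 234.] [632.5 256.1] 58.9 56.5 yaw 5.5
cork [305. 412.] [459.3 251.3] 112.7 81.8 yaw 5.2
cork [591. 387.] [ 5.028e+02 -4.000e-01] 85.6 52.9 yaw 80.2
cork [ 18. 371.] [467.7 501. ] 78.7 37.4 yaw -10.1
cork [544. 236.] [637.3  87.3] 112.0 83.7 yaw -11.4
shift rows 4 [-0.0054  0.006   0.1157] t 36.2
```

View pics/w14.png

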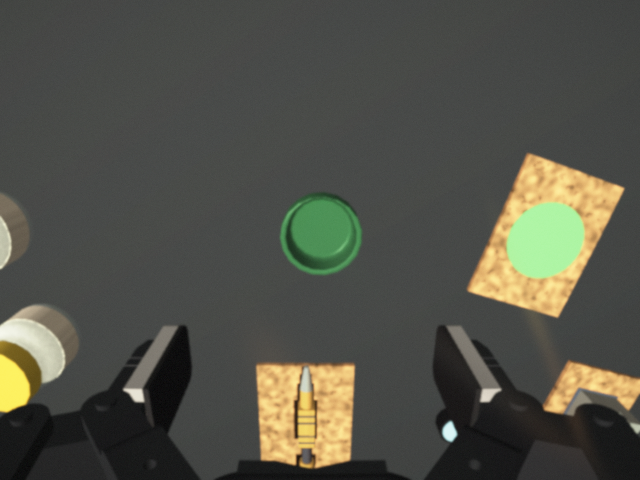

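The dish at (320,234) is open side up, and the finished vise on its mat at (306,405) looks aligned. The dish mat is at (545,237).

Request:
apply_moves --series "-0.0108 0.012 0.09 0 -0.8;-0.0108 0.012 0.12 0 -0.8;0 0 0.12 0 -0.8;0 0 0.08 0 -0.8;0 0 0.04 0 -0.8"

```text
time: 36.65
tool_pos: [629.0, 254.8, -11.1]
tcp_rot: [179.9, 0.3, 5.4]
ft_force: [-0.5, 0.1, 0.1]
finger_gap: 77.3
grip_force: 0.0
```

Request:
apply_moves --series "0 0 0 0 -0.7;0 0 0 0 -0.7;0 0 0 0 -0.7;0 0 0 0 -0.7;0 0 0 0 -0.7"

```text
time: 37.07
tool_pos: [634.2, 256.3, -4.6]
tcp_rot: [-179.9, -0.2, 5.4]
ft_force: [1.0, -0.3, 0.1]
finger_gap: 72.8
grip_force: 0.0
```

Request:
apply_moves --series "0 0 0.02 0 -0.7;0 0 0.01 0 -0.7;0 0 0 0 -0.7;0 0 0 0 -0.7;0 0 0 0 -0.7"

```text
time: 37.48
tool_pos: [632.2, 255.6, -16.5]
tcp_rot: [180.0, 0.0, 5.4]
ft_force: [-0.3, 0.1, 0.7]
finger_gap: 72.7
grip_force: 0.0
```

```bash
python3 - <<'E'
from h import *
s=sense();print(s['tool_pos'],s['tcp_rot'],s['ft_force'],s['qd'].round(1),s['finger_gap'])
plan(631.8,255.9,-26,5.4)
E
```

```text
[632.21689623 255.59672294 -16.50666928] [1.79994670e+02 2.70520111e-02 5.39539557e+00] [-0.25943353  0.12148769  0.73074318] [ 0.  -0.2 -0.2 -0.  -0.   0.1] 72.70021923887307
shift rows 1 [-0.0013 -0.0011  0.0316] t 37.5
```

Request:
apply_moves --series "0 -0.001 0.016 0 -0.7;0 0 0.016 0 -0.7;0 0 0 0 -0.6;0 0 0 0 -0.5;0 0 0 0 -0.45" --squeeze 30

```text
time: 37.9
tool_pos: [632.2, 255.9, -26.1]
tcp_rot: [180.0, 0.0, 5.4]
ft_force: [0.3, 0.3, -0.3]
finger_gap: 61.9
grip_force: 0.0
```

Request:
apply_moves --series "0 0 0 0 -0.3;0 0 0 0 0;0 0 0 0 0.2;0 0 0 0 0.2;0 0 0 0 0.2"

```text
time: 38.32
tool_pos: [632.7, 256.1, -25.4]
tcp_rot: [-180.0, -0.0, 5.4]
ft_force: [-0.6, 0.0, 3.7]
finger_gap: 55.6
grip_force: 32.1
```

Request:
apply_moves --series "0 0 -0.004 0 0.2;0 0 -0.015 0 0.2;0 0 -0.05 0 0.2;0 0 -0.1 0 0.2;0 0 -0.05 0 0.2" --squeeze 40

```text
time: 38.73
tool_pos: [633.6, 256.4, 43.7]
tcp_rot: [-180.0, -0.2, 5.4]
ft_force: [1.9, 0.2, 1.1]
finger_gap: 55.0
grip_force: 42.5
```

```bash
python3 - <<'E'
from h import *
s=sense();print(s['tool_pos'],s['finger_gap'],s['grip_force'])
plan(637.7,87.2,50,5.4,30)
E
```

```text
[633.60415753 256.37168934  43.67459902] 54.960279849405836 42.49121759086847
shift rows 6 [-0.0066  0.0938 -0.0035] t 38.7
```

Request:
apply_moves --series "-0.006 0.0938 0 0 0.2;-0.006 0.0938 0 0 0.2;-0.006 0.0938 0 0 0.2;-0.006 0.0938 0 0 0.2;-0.006 0.0938 0 0 0.2"

```text
time: 39.15
tool_pos: [637.3, 114.0, 41.4]
tcp_rot: [-180.0, -0.1, 5.4]
ft_force: [1.1, -0.6, -0.8]
finger_gap: 55.0
grip_force: 42.5
```

Request:
apply_moves --series "-0.006 0.0938 0 0 0.2;0 0 0.05 0 0.2;0 0 0 0 0.2;0 0 0 0 0.2;0 0 0 0 0.2"

```text
time: 39.57
tool_pos: [637.7, 87.6, 25.7]
tcp_rot: [-180.0, -0.0, 5.4]
ft_force: [-0.1, 0.4, -0.3]
finger_gap: 54.7
grip_force: 42.5
```

Request:
apply_moves --series "0 0 0 0 0.2;0 0 0 0 0.2;0 0 0 0 0.2;0 0 0 0 0.2"

```text
time: 39.9
tool_pos: [637.7, 87.4, 25.2]
tcp_rot: [180.0, -0.0, 5.4]
ft_force: [-0.0, 0.0, -0.9]
finger_gap: 55.1
grip_force: 42.5
```

```bash
python3 - <<'E'
from h import *
s=sense();z=s['tool_pos'][2];print(s['tool_pos'],s['finger_gap'],s['qd'].round(1))
c=look("wrist","w15");rep(c,'cork',4,200);high(c,z+48,z+58,s['tool_pos'],35)
plan(637.7,87.2,-20,5.4,30)
E
```

```text
[637.68726273  87.39009997  25.1912236 ] 55.10908497199436 [-0.3  0.   0.1  0.1  0.  -0. ]
cork [474. 472.] [517.4 -27.2] 22.6 14.8 yaw -87.3
cork [388. 456.] [524.1  31. ] 22.7 12.9 yaw -2.9
cork [  9. 445.] [503.3 263.5] 38.5 15.0 yaw -41.7
cork [312. 229.] [647.1  84.9] 91.2 81.2 yaw -11.6
high n 7343 z 76.7 c 638.2 84.3 size 62.9 56.3 yaw -53.5
shift rows 2 [0.0002 0.0001 0.0751] t 40.0
```

Request:
apply_moves --series "0 0.001 0.03 0 0.2;0 0 0.04 0 0.2;0 0 0.035 0 0.2;0 0 0.025 0 0.2;0 0 0.012 0 0.2"

```text
time: 40.37
tool_pos: [635.6, 86.4, -20.8]
tcp_rot: [-180.0, 0.2, 5.4]
ft_force: [0.1, 0.1, -0.6]
finger_gap: 55.5
grip_force: 42.5
```

Request:
apply_moves --series "0 0 0.004 0 0.2;0 0 0 0 0.2;0 0 0 0 0.2;0 0 0 0 0.2;0 0 0 0 0.2"

```text
time: 40.78
tool_pos: [638.2, 86.6, -18.2]
tcp_rot: [180.0, -0.1, 5.4]
ft_force: [0.5, -0.1, -0.8]
finger_gap: 55.0
grip_force: 42.5
```

Request:
apply_moves --series "0 0 0 0 0.2;0 0 0 0 0.2;0 0 0.004 0 0.2;0 0 0 0 0.2;0 0 0 0 0.2"

```text
time: 41.2
tool_pos: [637.4, 86.5, -20.3]
tcp_rot: [-180.0, 0.0, 5.4]
ft_force: [0.3, -0.5, 0.2]
finger_gap: 55.2
grip_force: 42.5
```

Request:
apply_moves --series "0 -0.001 0.003 0 0.2;0 0 0 0 0.2;0 0 0 0 0.2"

```text
time: 41.45
tool_pos: [637.4, 86.9, -21.2]
tcp_rot: [-180.0, 0.0, 5.4]
ft_force: [-0.0, -0.5, -0.9]
finger_gap: 55.1
grip_force: 42.5
```

Request:
apply_moves --series "0 0 0.002 0 0.2;0 0 0 0 0.2;0 0 0 0 0.2"

```text
time: 41.7
tool_pos: [637.6, 86.8, -21.3]
tcp_rot: [-180.0, -0.0, 5.4]
ft_force: [-2.8, -0.6, 3.5]
finger_gap: 55.1
grip_force: 42.8
```

Request:
apply_moves --series "0 0 0.001 0 0.2;0 0 0 0 0.2;0 0 0 0 0.2"

```text
time: 41.95
tool_pos: [637.6, 86.9, -21.3]
tcp_rot: [180.0, -0.0, 5.4]
ft_force: [-3.4, -0.8, 6.2]
finger_gap: 55.0
grip_force: 43.1
```

Contact; release and withdraw clear.

Request:
apply_moves --series "0 0 0 0 -0.3;0 0 0 0 -0.5;0 0 0 0 -0.7;0 0 0 0 -0.7;0 0 -0.01 0 -0.7"

```text
time: 42.37
tool_pos: [636.8, 86.8, -19.8]
tcp_rot: [-180.0, 0.1, 5.4]
ft_force: [0.5, -0.6, -0.1]
finger_gap: 72.5
grip_force: 0.0
```

Request:
apply_moves --series "0 0 -0.05 0 -0.7;0 0 -0.1 0 -0.7;0 0 -0.13 0 -0.7;0 0 -0.13 0 -0.7;0 0 -0.13 0 -0.7"

```text
time: 42.78
tool_pos: [637.3, 86.8, 146.1]
tcp_rot: [180.0, -0.0, 5.4]
ft_force: [1.1, -0.7, 0.7]
finger_gap: 72.4
grip_force: 0.0
```

Request:
apply_moves --series "-0.12 0 -0.05 0 -0.7;-0.12 0 -0.02 0 -0.7;0 0 0 0 -0.7;0 0 0 0 -0.7;0 0 0 0 -0.7"

```text
time: 43.2
tool_pos: [566.4, 80.1, 165.5]
tcp_rot: [180.0, -0.1, 5.4]
ft_force: [-0.1, -0.8, -0.3]
finger_gap: 72.4
grip_force: 0.0
```

Request:
apply_moves --series "0 0 0 0 -0.7;0 0 0 0 -0.7;0 0 0 0 -0.7;0 0 0 0 -0.7;0 0 0 0 -0.7"

```text
time: 43.62
tool_pos: [566.0, 80.0, 163.7]
tcp_rot: [180.0, 0.0, 5.4]
ft_force: [-0.8, -0.6, -0.1]
finger_gap: 72.5
grip_force: 0.0
```

```bash
python3 - <<'E'
from h import *
s=sense();print(s['tool_pos'],s['tcp_rot'])
c=look("wrist","fin");rep(c,'cork',4,300);high(c,27,36,(637,87),50);high(c,37,45,(472,5),50);high(c,13,20,(458,-235),60);high(c,13,22,(460,251),70)
E
```

```text
[566.03842091  80.0391142  163.67611219] [1.79999757e+02 3.60893258e-02 5.39558887e+00]
cork [529. 329.] [ 471.7 -128.4] 36.2 25.6 yaw 58.0
cork [609. 354.] [ 458.9 -233.8] 112.3 85.8 yaw -16.6
cork [383. 317.] [472.7   5. ] 112.5 82.3 yaw -10.9
cork [105. 299.] [456.5 251.3] 115.8 82.1 yaw 5.2
cork [310. 109.] [637.3  86.8] 111.9 81.6 yaw -11.6
high n 1424 z 30.3 c 636.8 85.3 size 55.4 54.4 yaw 5.3
high n 2267 z 40.5 c 473.0 4.0 size 65.3 38.7 yaw -10.8
high n 1663 z 16.7 c 453.6 -233.1 size 64.3 48.6 yaw -16.9
high n 1542 z 17.2 c 463.1 250.4 size 111.1 15.6 yaw 4.4
```

View pics/fin.png

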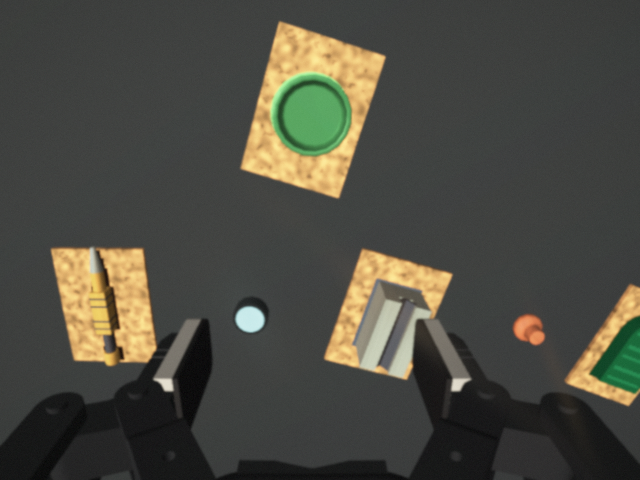

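The final view shows the dish at (312,113), the block at (395,325) and the vise at (101,305), all square on their mats. The slab at (620,352) is partly cut off. The loupe and the dop are undisturbed, and every offset measured is about 1–2 mm. I'll hand in.

```bash
python3 -c "
from bench import hand_in
print(hand_in())"
```

```text
the job is handed in; nothing more can be done
None
```

The job is handed in with no verdict shown: the block, slab, vise and dish are each set down in order on their own mats, about 1–2 mm off centre by my camera checks, in about 44 s with the loupe and dop untouched; the fingertips sit about 35 mm above the reported TCP, so the block was gripped only near its top and one closing passed over the slab without touching it.

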